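# Nip a glued greyboard panel in the screw press

### The arm

A 7-joint arm with a two-finger parallel gripper is mounted at the origin on the work surface. World frame = base frame: x ahead of the robot, y to its left, z up, the work surface at z = 0. Lengths are in m, angles in rad, forces in N, time in s.
With the tool pointing down it reaches from about 0.4 to 0.85 m from the base axis. Payload 6.9 kg.
Tool frame: the origin (TCP) lies midway between the tips of the shut fingers; the grasp point (between the pads) lies 19 mm behind it; y points along the fingers, x is the direction in which the jaws open and shut, and the axes are right-handed (so a half turn about y gives the same grasp; the last joint's range is limited). The gripper opens to 85 mm and grips with 20 to 120 N. Pads are 22 mm wide; open, the fingers measure 114 mm over their backs; the gripper's body (76 mm by 85 mm) begins 54 mm behind the grasp point. The pads swing forward as they close: fully open they stand 13 mm farther back than shut.
Start: joints at [1.361, 0.507, -0.238, 1.5, 0.126, 1.149, -0.155], TCP at [0.193, -0.594, 0.231] pointing down, gripper open.
Joint ranges: [-3.08, 3.08], [-0.24, 2.05], [-1.43, 1.35], [0, 2.5], [-1.52, 4.66], [0.17, 1.96], [-2.89, 2.89]. Speed limits (rad/s): [2.39, 2.39, 3.14, 3.14, 3.14, 3.14, 3.14].

### API

Orientations are given as a unit quaternion [w, x, y, z].
In Python, from cell import robot gives the robot as it stands. Calls block until the motion is done:
- robot.movep(position, orientation): joint-space move of the TCP to a pose.
- robot.servo_line(position, rot=None, v=0.15, stop_force=None): straight line of the TCP; rot=None keeps the orientation; v is the mean speed in m/s. With stop_force (N) it stops when the force on the tool has changed by that much, and returns True; else False.
- robot.move_joints(angles): joint-space move.
- robot.grip(opening, force=None): finger opening in m; force is the grip in N (None keeps the last); returns when the fingers have stopped.
- robot.wait(seconds).
- robot.inverse_kinematics(position, orientation): joint angles nearest the present ones, or None.
- robot.read_camera(name): name is "scene" or "top" or "wrist"; returns the picture (420x560x3 uint8, red, green, blue); there is no depth.
- robot.camera_model(name): a dict with "fx", "fy", "cx", "cy" (pixels), "D" ([k1, k2, p1, p2, k3] as OpenCV has them; the pictures are not rectified), "rvec" (rotation vector, rad) and "tvec" (3), from world to camera coordinates, as OpenCV has them; the wrist camera has in their place "hand_eye" (4x4, takes a point from camera to tool coordinates, whose origin is the TCP and whose axes are the tool frame's). Camera axes: x right, y down, z forward; pixel columns grow to the right and rows downward; lengths in m; the calibration is good to about 2 mm. A picture is of the moment at which its call begins: read the wrist's pose just before it. camera_model takes no time and is no camera call.
A pose or a line that the arm cannot do raises robot.IKError and nothing moves.
- robot.close_job(): hands the job in, once; it reports no verdict.
Trained networks look in the newest picture that a camera, given by its name, has taken for a name from the list of things; names that differ only in an ending like _2 or _b are one class to them, and where a whole thing is asked for, a point or a joint stands for the part that bears it (a point fixed in the world has none). Each returns a list of dicts, best first, with "score" (0 to 1); they miss things now and then, are a little off and sometimes report something else, mostly with a low value. They report only what shows in the picture. A call takes as long as a camera call. They do not tell look-alikes from the thing itself.
- robot.boxes_of(name, camera): "location" ([column, row] in pixels, amid what is visible of it).
- robot.pinpoint(name, camera): "location" ([column, row] in pixels: a listed point, or the origin of a listed thing).
Readings, each from a call of its own:
- robot.read_clock(): time.
- robot.read_joint_pos(): joint angles.
- robot.read_qvel(): joint speeds.
- robot.read_joint_efforts(): joint torques, N m.
- robot.read_eef_pos(): TCP position.
- robot.read_tcp_rot(): TCP orientation.
- robot.read_wrist_force(): force on the tool from outside, world axes, zero at the start.
- robot.read_moment(): the same for the moment, N m.
- robot.read_width(): finger opening in m.
Only numpy, scipy, OpenCV 4.12 (cv2) and the standard library are available. Lean on these libraries where they do the work, as an engineer would, in place of code of your own. Each camera call takes 0.05 s, during which the arm holds its last target.

### The job

The long grey panel has just been glued and must be clamped in the screw press: it is too thin to pick up where it lies, so slide it flat over the table until one end hangs over the table's right-hand edge, pinch it there by its two long sides, and lay it on the press bed; then let go and push it lengthwise fully home against the back fence, square and centred under the platen. Now wind the crank clockwise until the platen touches the panel, give it one quarter turn more and no further, and let go. Leave everything else on the table where it is.

Things in the scene. Friction and masses are not known exactly. Their poses are not given: they have to be found in the camera images.
- panel: thin stiff rectangular greyboard panel, 170 x 60 x 3 mm, about 40 g, plain grey-brown card, the only long rectangle lying loose on the table; starts flat on the right half of the table, long side roughly towards the right-hand edge. Origin: centre of its underside; x along its 170 mm length, z up. The two ends are alike
- panel_end_a (a point): middle of one short end of the panel (85 mm from its centre along +x of the panel), at half thickness
- panel_end_b (a point): middle of the other short end of the panel (85 mm along -x of the panel), at half thickness
- table_edge (a point): a point on the table's straight right-hand edge: the edge runs parallel to world x at this point's y (y = -0.300), 35 mm thick, top at z = 0, nothing below or beside it; it does not move
- press: bench screw press fixed on the left half of the table, open front towards the right-hand side (turned up to 0.2 rad). Origin: on the screw axis at table height; x from the open front to the back, z up. Two 25 mm columns at x 0, y +-86 mm carry a head beam (x +-26, y +-108 mm, 112 to 150 mm above the table). Panel fully home: along press x, centre at x -7 mm, y 0, front end 2 mm out past the bed
- press_back (a point): middle of the front face of the fence across the back of the bed (fence 12 mm high, 120 mm wide), at bed height: x +78 mm, z 35 mm in the press frame; the panel's far end must come against it
- bed_front (a point): middle of the top front edge of the steel bed (x -90 mm, z 35 mm in the press frame). The bed is 180 mm deep and 200 mm wide, flat, its top 35 mm above the table, its front face upright down to the table with free space before it
- platen_face (a point): centre of the underside of the platen, a flat steel plate 148 (along press x) x 146 x 12 mm that moves straight up and down over the bed; its front edge is 76 mm before the screw axis. It hangs on two springs under the crosshead that the screw drives. With the crank at 0 it hangs 25 mm above the bed, at the start 19 to 24 mm
- platen (a joint): how far (m) the platen is pressed up on its springs: 0 while it hangs free; after contact it grows with the screw travel, 6 mm for a quarter turn past contact. About 17 N at first contact, then 5 N more per mm; travel 12.5 mm
- crank (a joint): crank angle (rad): 0 with the screw fully up, grows as the crank is wound clockwise seen from above, range 0 to 8.4, starts at 0.2 to 1.6. One turn lowers platen and crank by 24 mm, so with the 3 mm panel on the bed the platen touches it at about 5.76 rad. Friction about 0.35 N m (4 to 5 N at the handle, little more under load); it stays where it is left
- handle_mid (a point): middle of the black revolving crank handle, an upright free-spinning cylinder 24 mm thick, 58 mm tall; this point is 34 mm above its foot, on a crank arm 20 mm wide. It circles the screw axis at 80 mm radius, sinking 24 mm per clockwise turn; 248 mm above the table at crank 0. At the start it is over the back half of the press
- flower_large: bystander: stack of yellow foam flower shapes, six petals, 110 mm across, 12 mm high; origin under its centre
- flower_small: bystander: stack of red foam flower shapes, five petals, 92 mm across, 16 mm high; origin under its centre
- card_squares: bystander: stack of square grey and black card offcuts, 80 x 80 x 20 mm; origin under its centre
- tape_roll: bystander: roll of paper tape lying flat, 96 mm across, 24 mm high; origin under its centre
- glue_bottle: bystander: upright white glue bottle, 54 mm across, 150 mm high; origin under its centre
- pencil_pot: bystander: pot 76 mm across and 100 mm high with pencils up to 175 mm; origin under its centre
- scissors: bystander: scissors lying flat, 150 mm long, 75 mm wide over the blue handles, 10 mm high; origin at the pivot, x towards the tips
There are look-alikes about, which are no part of the job. Several things have the shape of the panel; the one meant has the colours described above.

How it is judged:
By the outcome, as a careful person would: the job done as asked, in the order asked, and still so for the second after the job is handed in, with the robot touching nothing.
It also fails if it takes over 67 s, if anything falls off the work surface, if the arm or the gripper's body presses on something with over 40 N, if the wrist force passes 120 N, or if a joint passes its speed limit or range.

## Working session

There is one attempt and no reset: what is moved stays moved. The work goes in short steps, each a Python script; the robot and the scene stay as the last script left them, time stands still between calls to the robot, and variables do not carry over. Pictures are saved under pics/ and viewed, and the job is handed in when it is done.

```bash
ls -la; mkdir -p pics
python3 - <<'E'
from cell import robot
import cv2,json
print(robot.read_clock(),robot.read_eef_pos(),robot.read_tcp_rot(),robot.read_width())
for c in ["scene","top","wrist"]:
    im=robot.read_camera(c); cv2.imwrite(f"pics/{c}0.png",im[:,:,::-1])
    print(c,robot.camera_model(c))
E
```

```text
total 12
drwxr-xr-x  3 agent agent 4096 Dec  7 15:36 .
drwxr-xr-x 23 root  root  4096 Dec  7 15:36 ..
drwxr-xr-x  2 agent agent 4096 Dec  7 15:36 pics
0.0 [ 0.19329343 -0.59383327  0.23045301] [ 0.57255755 -0.57185288  0.41593597 -0.41492096] 0.08530537476354308
scene {'fx': 425.02606207787596, 'fy': 425.02606207787596, 'cx': 277.3155116869523, 'cy': 205.40366320614808, 'D': array([-0.04716207,  0.        ,  0.        ,  0.        ,  0.        ]), 'rvec': array([ 2.10078277,  0.82055476, -0.39223101]), 'tvec': array([-0.40487499, -0.05228062,  1.50066257])}
top {'fx': 424.0722697976734, 'fy': 424.0722697976734, 'cx': 274.1306152835964, 'cy': 214.37290927859968, 'D': array([-0.05829508,  0.        ,  0.        ,  0.        ,  0.        ]), 'rvec': array([ 2.2131035 , -2.16022841,  0.08992025]), 'tvec': array([0.03315283, 0.50909446, 1.16889541])}
wrist {'fx': 329.72154640977345, 'fy': 329.72154640977345, 'cx': 288.04033555359234, 'cy': 216.3174282033613, 'D': array([-0.01364657,  0.        ,  0.        ,  0.        ,  0.        ]), 'hand_eye': array([[ 9.99999713e-01, -7.50219269e-04, -1.04279126e-04,
         8.88980850e-04],
       [-1.29322542e-04, -3.04765311e-01,  9.52427472e-01,
        -1.42053887e-01],
       [-7.46310101e-04, -9.52427185e-01, -3.04765321e-01,
         7.83670775e-02],
       [ 0.00000000e+00,  0.00000000e+00,  0.00000000e+00,
         1.00000000e+00]])}
```

View pics/scene0.png

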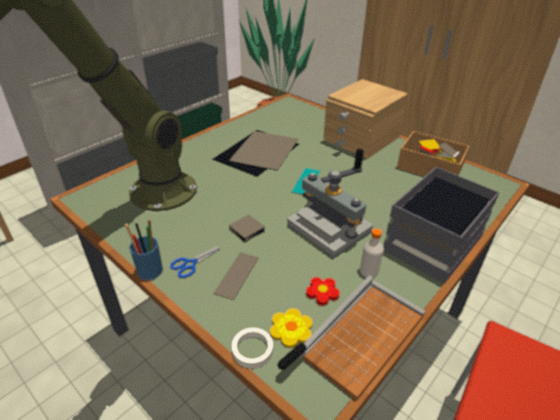

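View pics/top0.png

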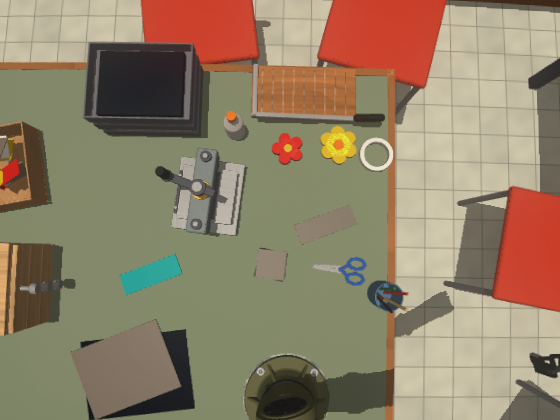

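View pics/wrist0.png

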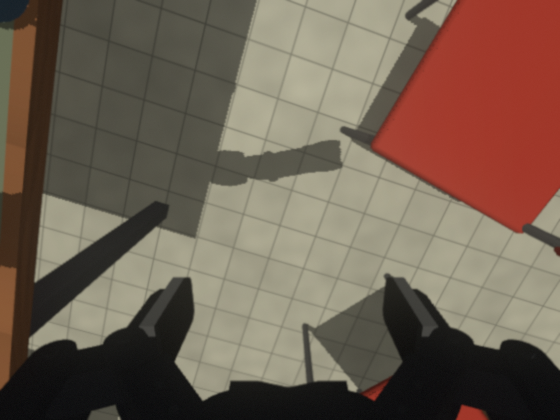

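The top picture shows the grey-brown panel at about (325,224). The look-alikes are a teal strip at (150,274), a big brown sheet at (125,370) and a card square at (271,264). Only the first is a 170x60 grey-brown rectangle lying on the right half, so it fits. I'll confirm it in an enlarged crop and measure.

```bash
cat > h.py <<'E'
from cell import robot
import numpy as np, cv2
from scipy.spatial.transform import Rotation as R
def cam(name):
    m=robot.camera_model(name); K=np.array([[m['fx'],0,m['cx']],[0,m['fy'],m['cy']],[0,0,1]])
    return m,K
def ext(name):
    m,K=cam(name)
    if 'hand_eye' in m:
        T=np.eye(4); q=np.array(robot.read_tcp_rot()); T[:3,:3]=R.from_quat(q[[1,2,3,0]]).as_matrix(); T[:3,3]=robot.read_eef_pos()
        T=np.linalg.inv(T@m['hand_eye']); return m,K,T[:3,:3],T[:3,3]
    return m,K,cv2.Rodrigues(m['rvec'])[0],m['tvec']
def px2w(E,uv,z):
    m,K,Rm,t=E
    p=cv2.undistortPoints(np.array(uv,float).reshape(-1,1,2),K,m['D']).reshape(-1,2)
    d=np.c_[p,np.ones(len(p))]@Rm; o=-Rm.T@t
    return o+d*((z-o[2])/d[:,2])[:,None]
def w2px(E,P):
    m,K,Rm,t=E
    return cv2.projectPoints(np.array(P,float).reshape(-1,1,3),cv2.Rodrigues(Rm)[0],t,K,m['D'])[0].reshape(-1,2)
def tri(EL,uvs):
    A=[];b=[]
    for E,uv in zip(EL,uvs):
        m,K,Rm,t=E
        u,v=cv2.undistortPoints(np.array(uv,float).reshape(1,1,2),K,m['D'])[0,0]
        for c,r in((u,0),(v,1)):
            A.append(c*Rm[2]-Rm[r]); b.append(t[r]-c*t[2])
    return np.linalg.lstsq(np.array(A),np.array(b),rcond=None)[0]
def q_from(xdir,ydir):
    x=np.array(xdir,float);y=np.array(ydir,float); y/=np.linalg.norm(y); x-=y*(x@y); x/=np.linalg.norm(x)
    q=R.from_matrix(np.c_[x,y,np.cross(x,y)]).as_quat(); return q[[3,0,1,2]]
def save(name,cam_='top',crop=None,s=1):
    im=robot.read_camera(cam_)
    o=im
    if crop: o=im[crop[1]:crop[3],crop[0]:crop[2]]
    cv2.imwrite(f'pics/{name}.png',cv2.resize(o,None,fx=s,fy=s,interpolation=cv2.INTER_CUBIC)[:,:,::-1]); return im
E
python3 - <<'E'
from h import *
np.set_printoptions(precision=4,suppress=True)
top=save('top1','top',(150,130,390,310),3); sc=save('sc1','scene',(160,130,460,350),2.5)
T=ext('top');S=ext('scene')
for n in ['panel','panel_end_a','press_back','bed_front','platen_face','handle_mid','press']:
    a=robot.pinpoint(n,'top');b=robot.pinpoint(n,'scene')
    print(n,[(np.round(x['location'],1),round(x['score'],2)) for x in a[:3]],[(np.round(x['location'],1),round(x['score'],2)) for x in b[:3]])
    if a and b: print('   tri',tri([T,S],[a[0]['location'],b[0]['location']]))
# panel seg
sub=top.astype(int)
print(top[224,325],top[240,330+60])
c=top[224,325].astype(int)
mask=(np.abs(sub-c).sum(2)<40).astype(np.uint8)
n,l,st,ce=cv2.connectedComponentsWithStats(mask)
k=l[224,325];print(st[k])
cn=cv2.findContours((l==k).astype(np.uint8),cv2.RETR_EXTERNAL,cv2.CHAIN_APPROX_NONE)[0][0].reshape(-1,2)
W=px2w(T,cn,0.003)[:,:2]
print(cv2.minAreaRect((W*1000).astype(np.float32)))
print(robot.read_clock())
E
```

```text
panel [(array([325.7, 224.6]), 0.75), (array([150.8, 272.6]), 0.68), (array([337.9, 268.9]), 0.53)] [(array([236.6, 275.1]), 0.76)]
   tri [ 0.4849 -0.101   0.0003]
panel_end_a [(array([178.9, 263.2]), 0.76), (array([298.5, 234.5]), 0.7), (array([349.9, 217.9]), 0.65)] [(array([250.2, 252.7]), 0.85), (array([297.5, 194. ]), 0.71), (array([224.4, 296.9]), 0.65)]
   tri [ 0.2906  0.2814 -0.2739]
press_back [(array([179.5, 193.7]), 0.81), (array([372.2, 154.6]), 0.64)] [(array([223. , 295.2]), 0.35)]
   tri [ 0.4871  0.1193 -0.1068]
bed_front [(array([239.5, 200.6]), 0.65)] [(array([308.2, 235.2]), 0.66), (array([288.9, 325.9]), 0.51), (array([359.9, 155.5]), 0.2)]
   tri [0.5437 0.143  0.0261]
platen_face [(array([211.1, 193.8]), 0.59)] [(array([331.4, 216.3]), 0.69)]
   tri [0.561  0.2216 0.0615]
handle_mid [(array([161.9, 172. ]), 0.66), (array([241. , 197.4]), 0.43)] [(array([357.5, 155.6]), 0.44)]
   tri [0.5808 0.3045 0.2492]
press [(array([265. , 264.3]), 0.21)] [(array([327.9, 226.8]), 0.8)]
   tri [0.4732 0.1318 0.0487]
[141 126 110] [177 115  69]
[    0    69   388   351 89441]
((440.16192626953125, 279.50921630859375), (1018.261474609375, 1153.9952392578125), 2.4262335300445557)
0.95
```

```bash
ls pics
```

```text
sc1.png
scene0.png
top0.png
top1.png
wrist0.png
```

View pics/top1.png

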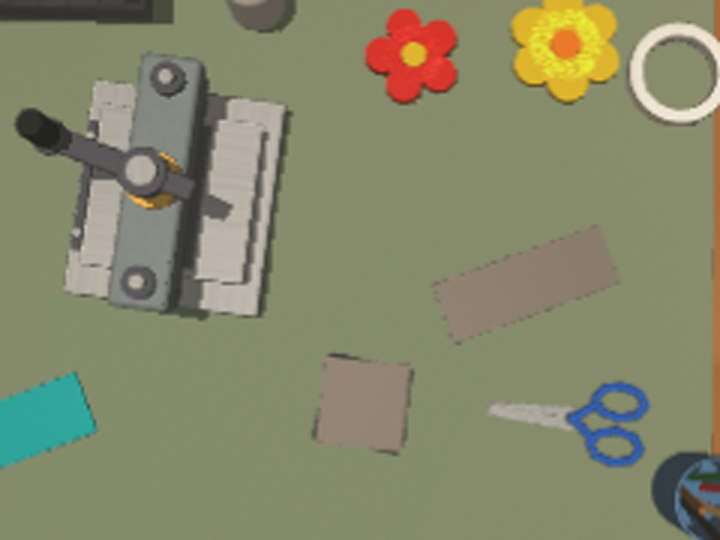

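View pics/sc1.png

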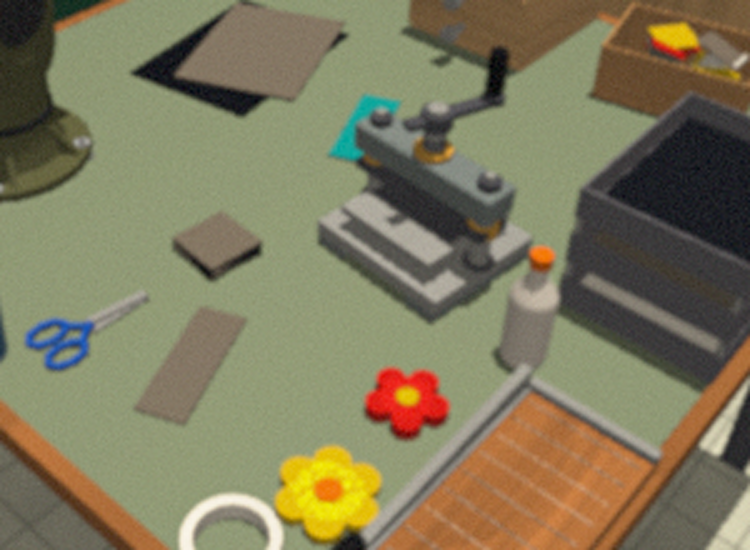

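Run:
```python
from h import *
np.set_printoptions(precision=4,suppress=True)
T=ext('top');S=ext('scene')
top=robot.read_camera('top'); 
d=(top[:,:,0].astype(int)-top[:,:,1])
print(d[224,325],d[224,280],top[224,280])
mask=(d>4).astype(np.uint8)
n,l,st,ce=cv2.connectedComponentsWithStats(mask)
k=l[224,325];print(st[k])
ys,xs=np.where(l==k)
W=px2w(T,np.c_[xs,ys],0.003)[:,:2]
c=W.mean(0);u,s,vt=np.linalg.svd(W-c,full_matrices=False)
print('panel',c,vt[0],np.arctan2(vt[0,1],vt[0,0]),'size',np.sqrt(12)*s/np.sqrt(len(W)))
cn=np.c_[xs,ys]
f=lambda a:np.array(a)/3+np.array([150,130])-0.33
bed=f([[287,103],[260,316],[97,80],[65,292]])
B=px2w(T,bed,.035);print('bed corners',B)
caps=px2w(T,f([[168,77],[137,282]]),.155);print('caps',caps,caps.mean(0))
# scene bed corners
g=lambda a:np.array(a)/2.5+np.array([160,130])-.3
Bs=px2w(S,g([[433,303],[319,225]]),.035);print('scene front corners',Bs)
Ps=px2w(S,g([[247,317],[207,307],[135,410],[186,423]]),.003);print('scene panel corners',Ps,Ps.mean(0))
print(w2px(T,[[0.3,-0.3,0],[0.6,-0.3,0]]))
```

```text
14 -7 [132 139 107]
[ 294  205   63   39 1252]
panel [ 0.485  -0.0994] [ 0.3651 -0.931 ] -1.1971085546235123 size [0.1692 0.0599]
bed corners [[0.6458 0.1292 0.035 ]
 [0.4475 0.1482 0.035 ]
 [0.6634 0.3071 0.035 ]
 [0.465  0.3284 0.035 ]]
caps [[0.6422 0.2216 0.155 ]
 [0.4701 0.2408 0.155 ]] [0.5561 0.2312 0.155 ]
scene front corners [[0.6442 0.1305 0.035 ]
 [0.456  0.1468 0.035 ]]
scene panel corners [[ 0.481  -0.0077  0.003 ]
 [ 0.4348 -0.0279  0.003 ]
 [ 0.4923 -0.1893  0.003 ]
 [ 0.5449 -0.1645  0.003 ]] [ 0.4883 -0.0973  0.003 ]
[[394.2308 291.0986]
 [394.6944 186.008 ]]
```

Crop confirmed: the plain grey-brown 170x60 strip at (325,224) measures 169x60 mm, and the teal one is the look-alike. Next I'll check reach for the whole plan before moving.

Run:
```python
from h import *
np.set_printoptions(precision=3,suppress=True)
print(robot.read_clock())
q=np.array(robot.read_tcp_rot());print(R.from_quat(q[[1,2,3,0]]).as_matrix())
D=[0,0,-1]
th=-1.197; a=np.array([np.cos(th),np.sin(th),0])
for sgn in (1,-1):
    def X(ang): # jaw dir perp to heading ang
        return sgn*np.array([-np.sin(ang),np.cos(ang),0])
    def t(n,p,ang): print(sgn,n,robot.inverse_kinematics(p,q_from(X(ang),D)))
    t('push0',[0.445,0.0,0.0],th); t('push1',[0.517,-0.174,0],-np.pi/2)
    t('grasp',[0.517,-0.333,-0.018],-np.pi/2);t('graspup',[0.517,-0.333,0.12],-np.pi/2)
    pa=np.pi/2-0.1; px=np.array([np.cos(pa),np.sin(pa)]); py=np.array([-px[1],px[0]]); o=np.array([.5555,.2295])
    t('press',[*(o-0.108*px),0.018],pa+np.pi); t('pressfar',[*(o-0.25*px),0.06],pa+np.pi)
    for k in range(0,8):
        f=-0.2-k; h=o+0.08*(np.cos(f)*px+np.sin(f)*py)
        t('h%d'%k,[*h,0.235-0.024*k/6.28],pa+np.pi)
print(robot.read_clock())
```

```text
1.0
[[ 0.31   0.     0.951]
 [-0.951 -0.     0.31 ]
 [ 0.    -1.    -0.   ]]
1 push0 [ 0.237  0.624 -0.432  2.223  0.648  0.417 -0.352]
1 push1 [ 0.612  0.724 -0.523  1.961  0.609  0.617 -0.313]
1 grasp [ 0.76   0.794 -0.378  1.779  0.447  0.654  0.125]
1 graspup [ 0.857  0.634 -0.538  1.673  0.385  0.942  0.175]
1 press [ 0.069  0.707 -0.528  1.916  0.557  0.668 -0.903]
1 pressfar [ 0.386  0.627 -0.61   1.956  0.533  0.723 -0.646]
1 h0 [ 0.088  0.838 -1.331  1.4    0.809  1.511 -1.295]
1 h1 [ 0.137  0.824 -1.211  1.328  0.761  1.483 -1.111]
1 h2 [ 0.242  0.709 -1.071  1.458  0.626  1.345 -0.966]
1 h3 [ 0.368  0.626 -1.163  1.672  0.602  1.252 -1.024]
1 h4 [ 0.355  0.641 -1.331  1.783  0.657  1.258 -1.252]
1 h5 [ 0.112  0.61  -1.116  1.692  0.581  1.215 -1.245]
1 h6 [ 0.084  0.817 -1.291  1.488  0.787  1.426 -1.333]
1 h7 [ 0.115  0.856 -1.233  1.364  0.799  1.46  -1.178]
-1 push0 [-0.089  0.598  0.05   2.227 -0.09   0.318 -2.73 ]
-1 push1 [ 0.168  0.686  0.173  1.966 -0.226  0.507 -2.64 ]
-1 grasp [ 0.41   0.782  0.202  1.784 -0.253  0.6   -2.376]
-1 graspup [ 0.413  0.599  0.195  1.679 -0.143  0.878 -2.476]
-1 press [ 0.406  0.985 -1.227  1.912  1.072  1.105  1.762]
-1 pressfar [-0.646  0.882  1.15   1.968 -0.989  1.004 -2.245]
-1 h0 [ 0.064  0.789 -1.226  1.4    0.737  1.454  1.901]
-1 h1 [ 0.141  0.831 -1.226  1.328  0.771  1.491  2.023]
-1 h2 [ 0.291  0.774 -1.226  1.457  0.728  1.417  2.091]
-1 h3 [ 0.39   0.655 -1.225  1.672  0.641  1.281  2.078]
-1 h4 [ 0.321  0.585 -1.225  1.783  0.591  1.204  1.964]
-1 h5 [ 0.153  0.659 -1.225  1.691  0.649  1.265  1.827]
-1 h6 [ 0.068  0.786 -1.226  1.488  0.743  1.39   1.845]
-1 h7 [ 0.113  0.853 -1.226  1.364  0.794  1.456  1.967]
1.0
```

Run:
```python
from h import *
np.set_printoptions(precision=3,suppress=True)
D=[0,0,-1]
sgn=-1
def Q(ang): return q_from(sgn*np.array([-np.sin(ang),np.cos(ang),0]),D)
robot.movep([0.517,-0.333,0.16],Q(-np.pi/2))
print(robot.read_clock(),robot.read_joint_pos(),robot.read_eef_pos())
th=-1.197
def t(n,p,ang): print(sgn,n,robot.inverse_kinematics(p,Q(ang)))
t('push0',[0.445,0.0,0.0],th); t('push1',[0.517,-0.174,0],-np.pi/2)
t('grasp',[0.517,-0.333,-0.018],-np.pi/2)
pa=np.pi/2-0.1; px=np.array([np.cos(pa),np.sin(pa)]); py=np.array([-px[1],px[0]]); o=np.array([.5555,.2295])
for d in (.108,.15,.2,.25): t('press%.2f'%d,[*(o-d*px),0.03],pa+np.pi)
```

```text
3.0167 [ 0.42   0.555  0.184  1.632 -0.117  0.965 -2.498] [ 0.517 -0.334  0.16 ]
-1 push0 [-0.097  0.599  0.062  2.227 -0.112  0.319 -2.707]
-1 push1 [ 0.196  0.683  0.13   1.966 -0.171  0.503 -2.695]
-1 grasp [ 0.452  0.776  0.133  1.784 -0.167  0.593 -2.455]
-1 press0.11 [-0.715  0.775  0.752  1.918 -0.766  0.762 -2.759]
-1 press0.15 [-0.539  0.702  0.554  1.948 -0.59   0.657 -2.852]
-1 press0.20 [-0.452  0.692  0.554  1.974 -0.596  0.641 -2.751]
-1 press0.25 [-0.24   0.645  0.356  1.987 -0.395  0.576 -2.856]
```

```bash
cat >> h.py <<'E'
D=[0,0,-1]
def Q(ang,sgn=-1): return q_from(sgn*np.array([-np.sin(ang),np.cos(ang),0]),D)
E
python3 - <<'E'
from h import *
np.set_printoptions(precision=4,suppress=True)
th=-1.197; c=np.array([.485,-.0994]); a=np.array([np.cos(th),np.sin(th)])
robot.grip(0.03)
p=c-a*(0.085+0.011+0.014)
robot.movep([*p,0.03],Q(th))
robot.wait(0.2)
print(robot.read_clock(),robot.read_eef_pos(),robot.read_wrist_force())
r=robot.servo_line([*p,-0.012],v=0.04,stop_force=4)
print(r,robot.read_eef_pos(),robot.read_wrist_force(),robot.read_clock())
z=robot.read_eef_pos()[2]
robot.servo_line([*p,z+0.0012],v=0.03)
print(robot.read_eef_pos(),robot.read_wrist_force(),robot.read_clock())
save('w2','wrist'); save('t2','top',(150,130,430,340),2.8)
E
```

```text
5.1667 [0.4455 0.0021 0.0302] [0.1791 0.2218 0.7538]
True [ 0.4447  0.003  -0.0004] [-1.6739  0.0154 10.8115] 5.9167
[0.4448 0.003  0.0004] [ 0.3043 -1.025  -0.071 ] 6.1667
```

View pics/w2.png

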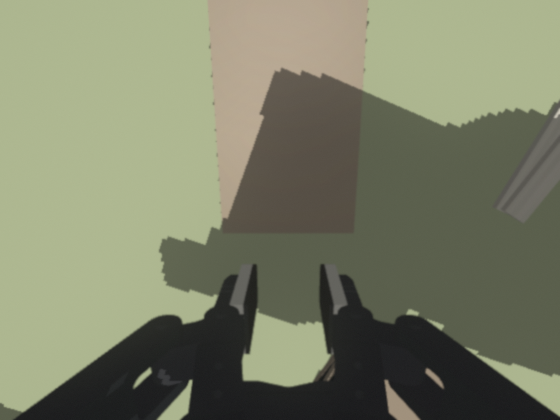

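View pics/t2.png

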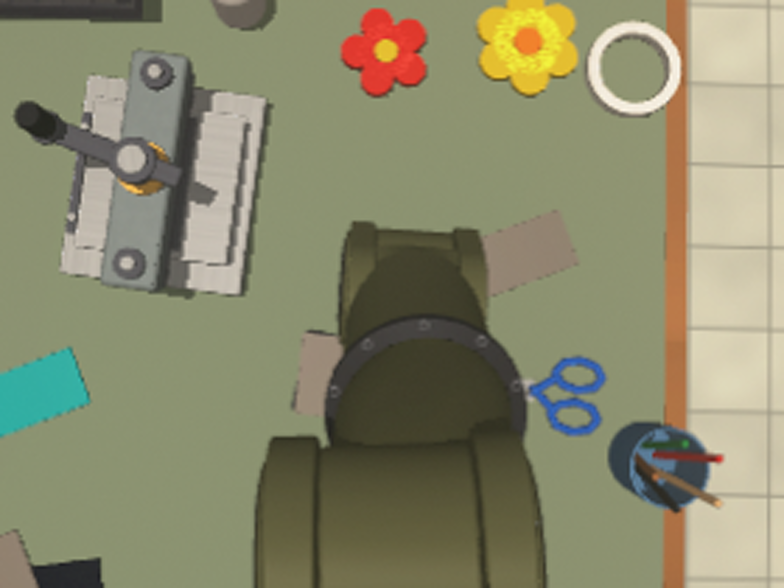

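Run:
```python
from h import *
np.set_printoptions(precision=4,suppress=True)
th=-1.197; c0=np.array([.485,-.0994]); a=np.array([np.cos(th),np.sin(th)]); z=0.0004
off=0.096
robot.servo_line([*(c0-a*off),z],v=0.06)
print(robot.read_wrist_force())
yf=-0.268; dth=-np.pi/2-th; Rr=(c0[1]-yf)/np.sin(-dth)
N=6
for k in range(1,N+1):
    f=dth*k/N; h=th+f
    # centre arc: right turn
    ctr=c0+Rr*np.array([np.sin(th),-np.cos(th)])
    c=ctr-Rr*np.array([np.sin(h),-np.cos(h)])
    a=np.array([np.cos(h),np.sin(h)])
    robot.servo_line([*(c-a*off),z],rot=Q(h),v=0.07)
    if k in(1,3,6): print(c,robot.read_eef_pos(),robot.read_wrist_force(),robot.read_clock())
save('w3','wrist')
```

```text
[-0.0372 -0.4686  0.0299]
[ 0.4947 -0.1265] [ 0.4652 -0.0354  0.0003] [-0.5692 -0.2298  0.9324] 7.2167
[ 0.5088 -0.1822] [ 0.4909 -0.0882  0.0003] [ 0.379   0.1596 -0.7294] 8.35
[ 0.5169 -0.268 ] [ 0.5168 -0.1723  0.0003] [ 0.1612  0.6796 -0.3131] 10.05
```

View pics/w3.png

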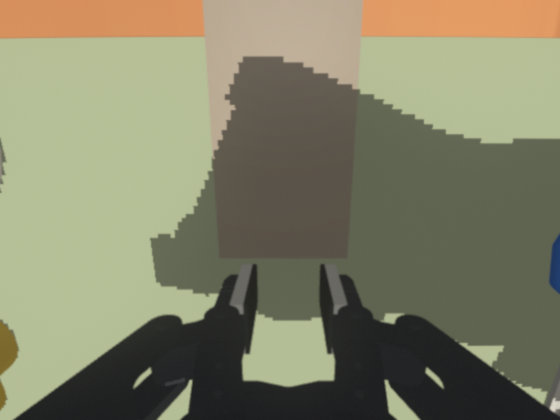

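Run:
```python
from h import *
np.set_printoptions(precision=4,suppress=True)
E=ext('wrist')
print(px2w(E,[[220,258],[348,258],[205,20],[362,20]],0.003), robot.read_eef_pos())
print(px2w(E,[[100,38],[450,37]],0.0))
```

```text
[[ 0.5487 -0.186   0.003 ]
 [ 0.4894 -0.186   0.003 ]
 [ 0.5482 -0.2835  0.003 ]
 [ 0.4894 -0.2835  0.003 ]] [ 0.5167 -0.1719  0.0003]
[[ 0.5903 -0.2783  0.    ]
 [ 0.4542 -0.2784 -0.    ]]
```

Run:
```python
from h import *
np.set_printoptions(precision=4,suppress=True)
q=Q(-np.pi/2)
p=robot.read_eef_pos()
robot.servo_line([p[0],p[1],0.06],v=0.2)
robot.grip(0.085)
robot.servo_line([0.519,-0.336,0.06],v=0.25)
im=save('w4','wrist'); E=ext('wrist')
print(robot.read_clock(),robot.read_eef_pos())
print(E[2].tolist(),E[3].tolist())
```

```text
11.9917 [ 0.5195 -0.3333  0.0598]
[[-0.9999979833696399, -0.001698510959989387, -0.0010715956210516138], [-0.0019461815791550928, 0.9512666637960946, 0.30836333557592766], [0.0004956146862416916, 0.30836479924072063, -0.9512680510536007]] [0.5194427133179544, 0.33159412429386903, 0.3188770082879168]
```

View pics/w4.png

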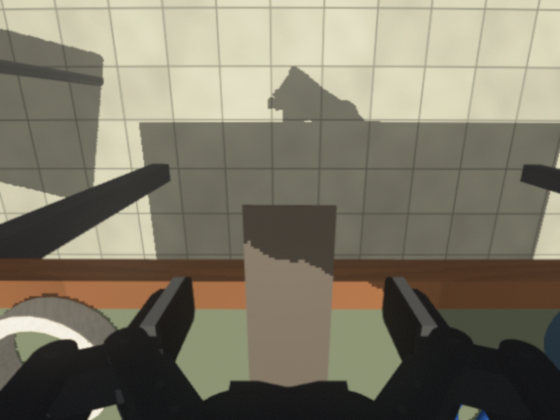

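Run:
```python
from h import *
np.set_printoptions(precision=4,suppress=True)
E=ext('wrist'); print(px2w(E,[[243,206],[337,206]],0.003),robot.read_eef_pos())
robot.servo_line([0.519,-0.336,-0.022],v=0.12,stop_force=8)
print(robot.read_eef_pos(),robot.read_wrist_force())
robot.grip(0.05,force=40)
print(robot.read_width(),robot.read_eef_pos(),robot.read_wrist_force(),robot.read_clock())
save('w5','wrist')
robot.servo_line([0.519,-0.336,0.09],v=0.15)
print(robot.read_width(),robot.read_eef_pos(),robot.read_wrist_force(),robot.read_clock())
save('w6','wrist'); save('s6','scene')
```

```text
[[ 0.5483 -0.3552  0.003 ]
 [ 0.4893 -0.3554  0.003 ]] [ 0.5195 -0.3333  0.0598]
[ 0.5195 -0.3361 -0.0214] [-0.5679  0.1804  0.4203]
0.05879470092009293 [ 0.5195 -0.3363 -0.0213] [0.2085 0.1785 3.4322] 13.1917
0.058666995922540946 [ 0.5184 -0.3355  0.089 ] [ 0.0003 -0.9811 -0.8681] 14.1417
```

```bash
python3 -c "
import cv2,numpy as np
a=cv2.imread('pics/w6.png');b=cv2.imread('pics/s6.png')
cv2.imwrite('pics/c6.png',cv2.resize(np.hstack([a,b]),(800,300)))"
```

```text
(no output)
```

View pics/c6.png

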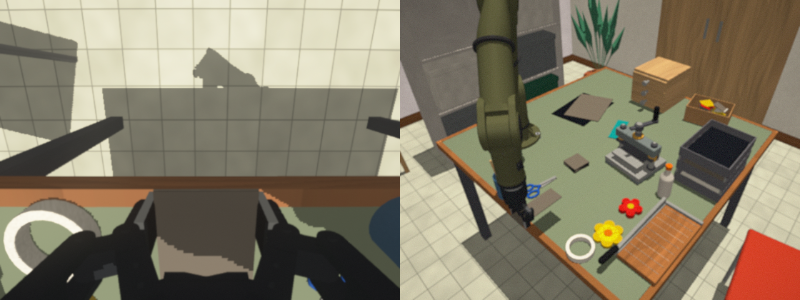

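View pics/w5.png

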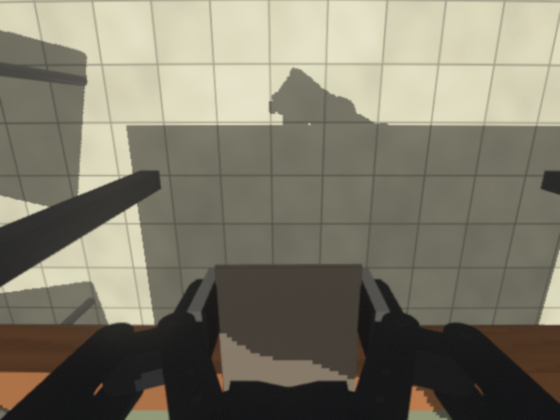

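Run:
```python
from h import *
np.set_printoptions(precision=4,suppress=True)
m,K=cam('wrist'); th=-1.197
q=Q(th);T=np.eye(4);T[:3,:3]=R.from_quat(q[[1,2,3,0]]).as_matrix();T[:3,3]=[.4448,.003,.0004]
T=np.linalg.inv(T@m['hand_eye'])
W=px2w((m,K,T[:3,:3],T[:3,3]),[[222,233],[355,233],[209,50],[366,50]],.003);print(W)
a=np.array([np.cos(th),np.sin(th)]);print('wrist end',W[:2,:2].mean(0),'top end',np.array([.485,-.0994])-.085*a)
pa=np.pi/2-0.1; px=np.array([np.cos(pa),np.sin(pa)]); o=np.array([.5575,.2295])
for d,z in ((.25,.10),(.25,.03),(.108,.022),(.108,.06)): print(d,robot.inverse_kinematics([*(o-d*px),z],Q(pa+np.pi)))
```

```text
[[ 0.4827 -0.0106  0.003 ]
 [ 0.4267 -0.0325  0.003 ]
 [ 0.5105 -0.0802  0.003 ]
 [ 0.4544 -0.1022  0.003 ]]
wrist end [ 0.4547 -0.0215] top end [ 0.454  -0.0203]
0.25 [-0.3701  0.5727  0.555   1.9224 -0.4253  0.7643 -2.8153]
0.25 [-0.2401  0.6471  0.3562  1.9822 -0.3943  0.5791 -2.858 ]
0.108 [-0.7118  0.7916  0.7523  1.9179 -0.7876  0.7561 -2.7406]
0.108 [-0.717   0.7262  0.7529  1.8896 -0.6829  0.8031 -2.8333]
```

```bash
cat >> h.py <<'E'
pa=np.pi/2-0.1; px=np.array([np.cos(pa),np.sin(pa)]); py=np.array([-px[1],px[0]]); o=np.array([.5565,.229])
E
python3 - <<'E'
from h import *
np.set_printoptions(precision=4,suppress=True)
q=Q(pa+np.pi)
robot.movep([*(o-0.27*px),0.09],q)
robot.servo_line([*(o-0.262*px),0.0215],v=0.15)
robot.wait(0.1)
print(robot.read_clock(),robot.read_eef_pos(),robot.read_joint_pos(),robot.read_width())
save('t7','top',(150,130,390,310),3); save('s7','scene',(230,140,430,290),3.5)
E
```

```text
16.0917 [ 0.5311 -0.0326  0.0225] [-0.2835  0.6795  0.4676  1.9921 -0.5339  0.59   -2.6957] 0.059045625453152936
```

View pics/s7.png

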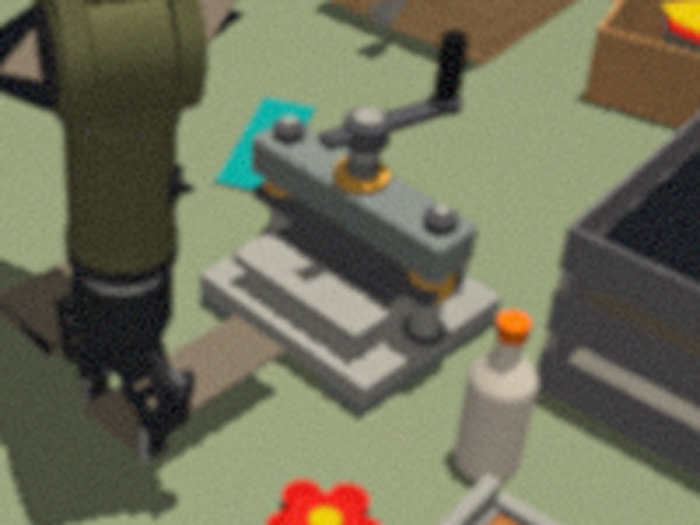

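View pics/t7.png

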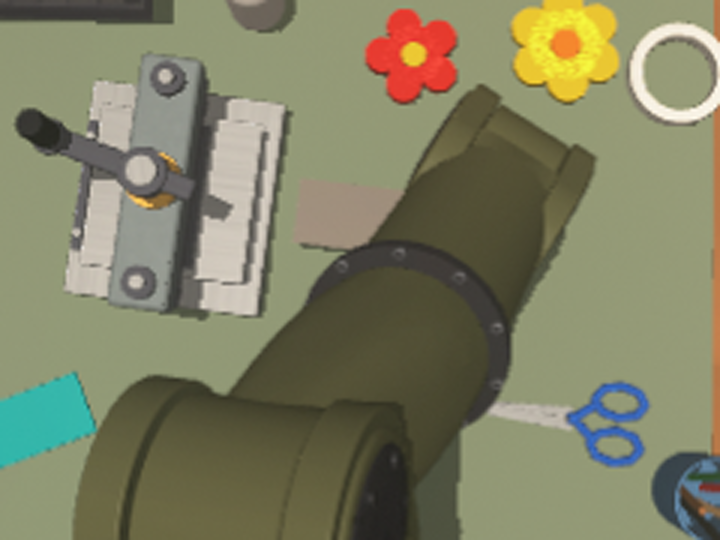

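Run:
```python
from h import *
np.set_printoptions(precision=4,suppress=True)
T=ext('top')
im=cv2.imread('pics/t7.png')[:,:,::-1].astype(int)
d=im[:,:,0]-im[:,:,1]
m=((d>3)&(im.sum(2)>300)).astype(np.uint8); m[:,:285]=0;m[:,400:]=0;m[:170]=0;m[260:]=0
n,l,st,ce=cv2.connectedComponentsWithStats(m);k=1+st[1:,4].argmax();print(st[k])
f=lambda a:(np.array(a,float)+.5)/3-.5+np.array([150,130])
ys,xs=np.where(l==k)
up=[];lo=[]
for x in range(310,372,3):
    yy=ys[xs==x]; up.append([x,yy.min()]); lo.append([x,yy.max()])
    if x>345: lo.pop()
U=px2w(T,f(up),.045)[:,:2];L=px2w(T,f(lo),.045)[:,:2]
for e in(U,L):
    v=np.polyfit(e[:,1],e[:,0],1);print('x=%.4f*y+%.4f'%tuple(v),'at y=.1:',np.polyval(v,.1))
# bed edges: brightness threshold
g=im.sum(2)
print(g[110:310:40,240:300:4])
```

```text
[ 292  178  108   71 5711]
x=0.1009*y+0.5634 at y=.1: 0.5734438240837539
x=0.1050*y+0.5030 at y=.1: 0.5135365333724156
[[568 574 579 568 571 568 566 562 574 575 569 420 327 382 423]
 [572 571 572 571 571 416 358 595 592 554 229 253 390 420 419]
 [577 571 573 544 279 343 549 602 427 224 329 429 417 420 420]
 [590 604 442 265 432 617 575 299 249 393 420 418 416 428 438]
 [572 300 338 552 599 432 226 235 358 422 418 417 415 417 417]]
```

Run:
```python
from h import *
np.set_printoptions(precision=4,suppress=True)
T=ext('top')
im=cv2.imread('pics/t7.png')[:,:,::-1].astype(int); g=im.sum(2)
f=lambda a:(np.array(a,float)+.5)/3-.5+np.array([150,130])
fr=[[np.where(g[r,200:300]>500)[0].max()+200.5,r] for r in range(112,310,3)]
F=px2w(T,f(fr),.035)[:,:2]
v=np.polyfit(F[:,0],F[:,1],1);res=F[:,1]-np.polyval(v,F[:,0]);k=abs(res)<.002;v=np.polyfit(F[k,0],F[k,1],1);print('front y=%.4fx+%.4f'%tuple(v),'yaw',-np.arctan(v[0]),k.sum(),res.std())
# side edges: columns 215..275
for cols in (range(212,280,3),range(100,135,3)):
  up=[];lo=[]
  for c in cols:
    col=np.where(g[60:330,c]>520)[0]+60
    up.append([c,col.min()-.5]);lo.append([c,col.max()+.5])
  for n_,e in (('up',up),('lo',lo)):
    e=px2w(T,f(e),.035)[:,:2]
    v=np.polyfit(e[:,1],e[:,0],1);print(n_,v,'res',np.std(e[:,0]-np.polyval(v,e[:,1])),e[[0,-1]])
```

```text
front y=-0.1044x+0.2002 yaw 0.10398375310426954 66 0.00046146642096567877
up [-0.601   0.7392] res 0.012894207697106575 [[0.5809 0.1968]
 [0.6442 0.1375]]
lo [-2.3257  0.8619] res 0.03311396709661803 [[0.4523 0.1924]
 [0.6141 0.1366]]
up [0.1188 0.626 ] res 0.0009596932614358356 [[0.662  0.3042]
 [0.657  0.2731]]
lo [-1.5069  0.9351] res 0.044637536483619546 [[0.4626 0.296 ]
 [0.4717 0.2659]]
```

Run:
```python
from h import *
np.set_printoptions(precision=4,suppress=True)
f0=np.array(robot.read_wrist_force())
r=robot.servo_line([*(o-0.110*px),0.0215],v=0.12,stop_force=8)
print(r,robot.read_clock(),robot.read_eef_pos(),robot.read_wrist_force()-f0)
robot.wait(0.1)
save('s8','scene',(230,140,430,290),3.5); save('t8','top',(150,130,390,310),3)
print(robot.read_eef_pos())
```

```text
False 17.6083 [0.5455 0.1186 0.0216] [ 0.4752 -0.4388  0.1606]
[0.5456 0.1189 0.0216]
```

View pics/s8.png

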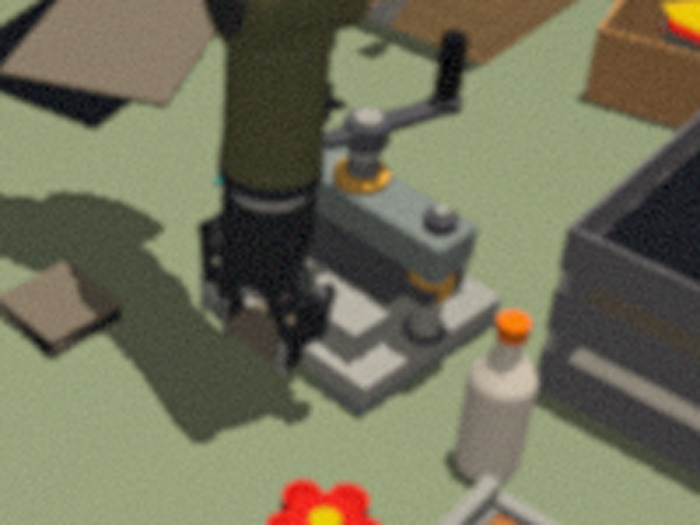

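Run:
```python
from h import *
np.set_printoptions(precision=4,suppress=True)
p=robot.read_eef_pos(); tgt=o-0.110*px
r=robot.servo_line([*tgt,0.0085],v=0.03,stop_force=2.5)
print(r,robot.read_eef_pos(),robot.read_wrist_force(),robot.read_clock())
robot.grip(0.085)
print(robot.read_width(),robot.read_wrist_force(),robot.read_clock())
save('w9','wrist'); E=ext('wrist')
E2=ext('wrist'); print(robot.read_eef_pos())
```

```text
True [0.5459 0.1194 0.0135] [-0.829  -0.0513  6.4721] 18.15
0.08519533627896879 [-0.4772  0.3883 -0.7595] 18.5333
[0.5453 0.1195 0.0134]
```

View pics/w9.png

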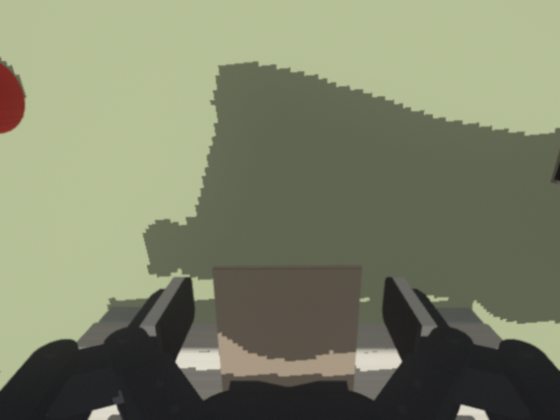

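Run:
```python
from h import *
np.set_printoptions(precision=4,suppress=True)
im=cv2.imread('pics/w9.png'); cv2.imwrite('pics/w9c.png',cv2.resize(im[250:420,80:500],None,fx=1.9,fy=1.9,interpolation=cv2.INTER_CUBIC))
E=ext('wrist')
B=px2w(E,[[200,347],[370,347]],.035); P=px2w(E,[[215,267],[360,267],[221,380],[354,380]],.038)
o3=o
for n,A in(('bedfront',B),('panel',P)):
    d=A[:,:2]-o; print(n,np.c_[d@px,d@py])
print(w2px(E,[[*(o-.09*px+.1*py),.035],[*(o-.09*px-.1*py),.035]]))
```

```text
bedfront [[-0.0899 -0.0393]
 [-0.0899  0.0358]]
panel [[-0.1305 -0.0291]
 [-0.1305  0.028 ]
 [-0.0745 -0.0304]
 [-0.0745  0.0291]]
[[514.2948 346.1156]
 [ 63.8258 346.1064]]
```

View pics/w9c.png

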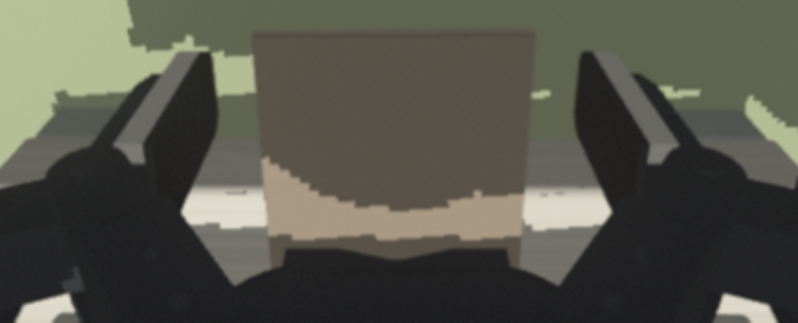

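Run:
```python
from h import *
np.set_printoptions(precision=4,suppress=True)
E=ext('wrist')
for z in (0,.035):
    A=px2w(E,[[109,307],[472,307],[80,338],[500,338]],z)
    d=A[:,:2]-o; print(z,np.c_[d@px,d@py])
print(robot.read_eef_pos(),robot.read_tcp_rot(),R.from_quat(np.array(robot.read_tcp_rot())[[1,2,3,0]]).as_matrix())
```

```text
0 [[-0.0872 -0.0983]
 [-0.0872  0.1001]
 [-0.0668 -0.1185]
 [-0.0668  0.1197]]
0.035 [[-0.1102 -0.0762]
 [-0.1102  0.0775]
 [-0.0944 -0.0918]
 [-0.0944  0.0927]]
[0.5453 0.1195 0.0134] [ 0.0355 -0.0352 -0.7062  0.7063] [[-0.995  -0.0003 -0.0998]
 [ 0.0998 -0.0001 -0.995 ]
 [ 0.0003 -1.      0.0002]]
```

Run:
```python
from h import *
np.set_printoptions(precision=4,suppress=True)
robot.servo_line([*(o-0.172*px),0.0134],v=0.15)
robot.grip(0.03)
robot.servo_line([*(o-0.160*px),0.018],v=0.1)
f0=np.array(robot.read_wrist_force())
r=robot.servo_line([*(o-0.125*px),0.018],v=0.07,stop_force=8)
print(r,(robot.read_eef_pos()[:2]-o)@px,robot.read_wrist_force()-f0,robot.read_clock())
r=robot.servo_line([*(o-0.100*px),0.018],v=0.03,stop_force=6)
d=robot.read_eef_pos()[:2]-o
print(r,d@px,d@py,robot.read_eef_pos(),robot.read_wrist_force()-f0,robot.read_clock())
save('w10','wrist')
```

```text
False -0.12484445745725999 [-0.1553 -1.3636 -0.5933] 20.65
False -0.10026821799169208 0.00010601637589315664 [0.5464 0.1292 0.0179] [-1.4972 -3.4705 -0.3256] 21.6333
```

View pics/w10.png

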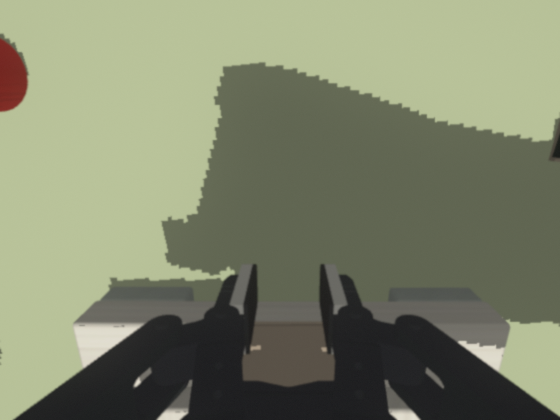

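Run:
```python
from h import *
np.set_printoptions(precision=4,suppress=True)
im=cv2.imread('pics/w10.png'); cv2.imwrite('pics/w10c.png',cv2.resize(im[275:400,70:520],None,fx=1.75,fy=3,interpolation=cv2.INTER_CUBIC))
f0=np.array(robot.read_wrist_force())
print(f0)
r=robot.servo_line([*(o-0.095*px),0.018],v=0.02,stop_force=9)
d=robot.read_eef_pos()[:2]-o
print(r,d@px,d@py,robot.read_wrist_force(),robot.read_clock())
save('w11','wrist'); E=ext('wrist')
im=cv2.imread('pics/w11.png'); cv2.imwrite('pics/w11c.png',cv2.resize(im[275:400,70:520],None,fx=1.75,fy=3,interpolation=cv2.INTER_CUBIC))
for r_ in range(300,350,4):
    A=px2w(E,[[288,r_]],.0365)[:,:2]-o; print(r_,A@px,end=' ')
```

```text
[ 0.0471 -2.3316 -0.028 ]
True -0.10035729865258106 0.00047888899206787215 [-0.4753 -1.2079  1.7954] 21.9083
300 [-0.1023] 304 [-0.1003] 308 [-0.0983] 312 [-0.0963] 316 [-0.0943] 320 [-0.0923] 324 [-0.0902] 328 [-0.0882] 332 [-0.0861] 336 [-0.084] 340 [-0.0818] 344 [-0.0797] 348 [-0.0775]
```

View pics/w11c.png

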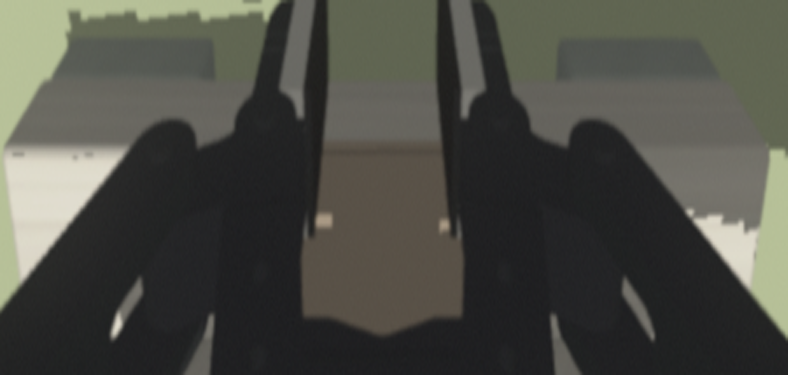

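Run:
```python
from h import *
np.set_printoptions(precision=4,suppress=True)
E=ext('wrist')
for (u,v,z) in ((288,325.5,.038),(288,322,.035),(75,324,.035),(508,324,.035)):
    A=px2w(E,[[u,v]],z)[0,:2]-o; print(u,v,z,A@px,A@py)
f=robot.read_wrist_force(); print(f)
# back off, then confirm from above/front: retreat, lift
robot.servo_line([*(o-0.15*px),0.03],v=0.15)
print(robot.read_clock())
save('w12','wrist'); save('s12','scene',(230,140,430,290),3.5)
E=ext('wrist'); np.savez('E12.npz',R=E[2],t=E[3])
```

```text
288 325.5 0.038 -0.09055392462417075 -0.00012493088415104986
288 322 0.035 -0.09020106442522695 -0.00012709166645627894
75 324 0.035 -0.08906489056489751 -0.095416532088274
508 324 0.035 -0.0885695303161156 0.09828515831056078
[ 0.1285  0.242  -0.2459]
22.45
```

View pics/w12.png

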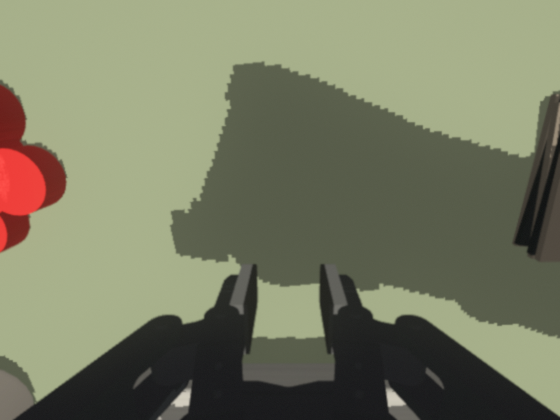

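Run:
```python
from h import *
np.set_printoptions(precision=4,suppress=True)
def QT(t): return q_from([py[0],py[1],0],[np.sin(t)*px[0],np.sin(t)*px[1],-np.cos(t)])
# sgn -1: x = -(...) check vs Q
print(Q(pa+np.pi),QT(0))
for t in (40,50,60):
    print(t,robot.inverse_kinematics([*(o-.13*px),.12],QT(np.radians(t))))
```

```text
[-0.0353  0.0353  0.7062 -0.7062] [-0.0353  0.0353  0.7062 -0.7062]
40 [ 0.0807  0.6196  0.1821  1.9664 -1.0174  0.9968 -2.2358]
50 [ 0.2553  0.691   0.0401  1.9714 -1.0775  1.0614 -2.1113]
60 [ 0.3382  0.7849  0.0109  1.9668 -1.1451  1.185  -1.978 ]
```

```bash
cat >> h.py <<'E'
def QT(t): return q_from([py[0],py[1],0],[np.sin(t)*px[0],np.sin(t)*px[1],-np.cos(t)])
E
python3 - <<'E'
from h import *
np.set_printoptions(precision=4,suppress=True)
robot.movep([*(o-.14*px),.12],QT(np.radians(50)))
E=ext('wrist'); save('w13','wrist'); np.savez('E13.npz',R=E[2],t=E[3])
print(robot.read_clock(),robot.read_eef_pos())
E
```

```text
23.6583 [0.5421 0.0913 0.1196]
```

View pics/w13.png

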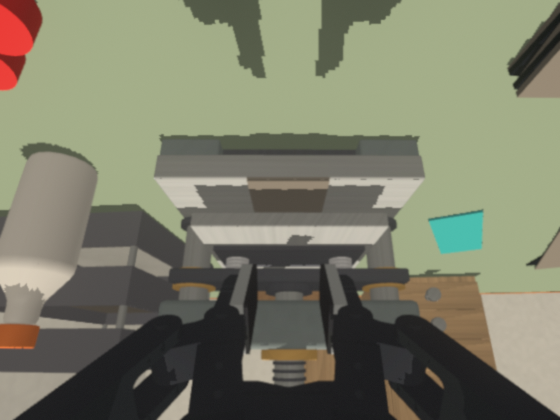

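Run:
```python
import cv2
im=cv2.imread('pics/w13.png'); cv2.imwrite('pics/w13c.png',cv2.resize(im[145:275,145:435],None,fx=2.75,fy=4,interpolation=cv2.INTER_CUBIC))
```

```text
(no output)
```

View pics/w13c.png

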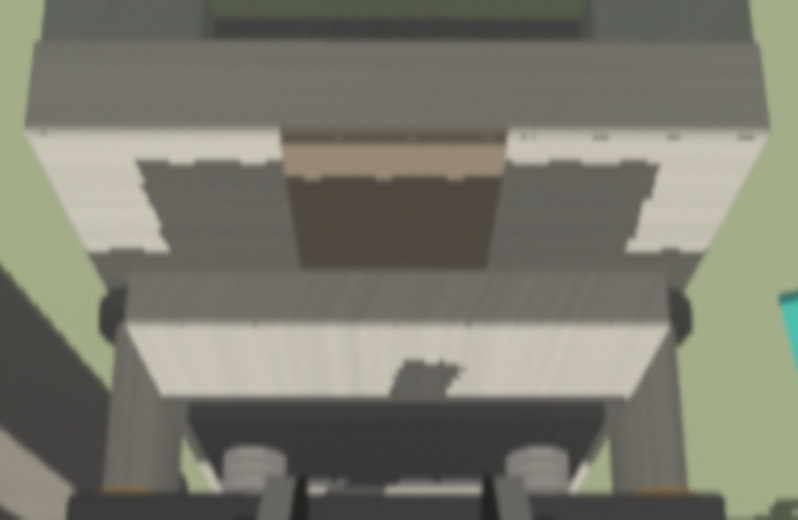

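Run:
```python
from h import *
from scipy.optimize import least_squares
np.set_printoptions(precision=4,suppress=True)
m,K=cam('wrist'); z=np.load('E13.npz'); E=(m,K,z['R'],z['t'])
f=lambda x,y:[(x+.5)/2.75-.5+145,(y+.5)/4-.5+145]
uv=np.array([f(25,130),f(769,130),f(281,130),f(507,130),f(284,143),f(506,143),f(130,270),f(667,270),f(126,322),f(670,322)])
# fit press: ox,oy,yaw,zoff + platen gap + panel front x,lateral,yaw
def model(p):
    ox,oy,yw,zo,gap,fx,ly=p
    a=np.pi/2-yw; X=np.array([np.cos(a),np.sin(a)]);Y=np.array([-X[1],X[0]])
    pt=lambda x,y,z_:[*(np.array([ox,oy])+x*X+y*Y),z_+zo]
    P=[pt(-.09,-.1,.035),pt(-.09,.1,.035),pt(fx,ly-.03,.035),pt(fx,ly+.03,.035),pt(fx,ly-.03,.038),pt(fx,ly+.03,.038),
       pt(-.076,-.073,.035+gap),pt(-.076,.073,.035+gap),pt(-.076,-.073,.047+gap),pt(-.076,.073,.047+gap)]
    return w2px(E,P)
r=least_squares(lambda p:(model(p)-uv).ravel(),[*o,.1,0,.024,-.092,0])
print(r.x); print(r.fun.reshape(-1,2))
print('theta from gap',(0.025-r.x[4])/.024*2*np.pi)
```

```text
[ 0.5559  0.2335  0.0986 -0.0027  0.0214 -0.09   -0.0009]
[[ 0.1025 -0.11  ]
 [ 0.5307 -0.088 ]
 [ 0.5485 -0.1552]
 [-0.1835 -0.1496]
 [-0.7351  0.1977]
 [ 0.3718  0.2037]
 [ 0.2882 -0.9731]
 [-0.8107 -0.952 ]
 [-0.0416  0.9824]
 [-0.0772  1.0062]]
theta from gap 0.9362381838155288
```

Run:
```python
import cv2
im=cv2.imread('pics/w13.png'); cv2.imwrite('pics/w13d.png',cv2.resize(im[255:365,145:435],None,fx=2.75,fy=5,interpolation=cv2.INTER_CUBIC))
cv2.imwrite('pics/w13e.png',cv2.resize(im[165:200,230:350],None,fx=6,fy=12,interpolation=cv2.INTER_CUBIC))
```

```text
(no output)
```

View pics/w13d.png

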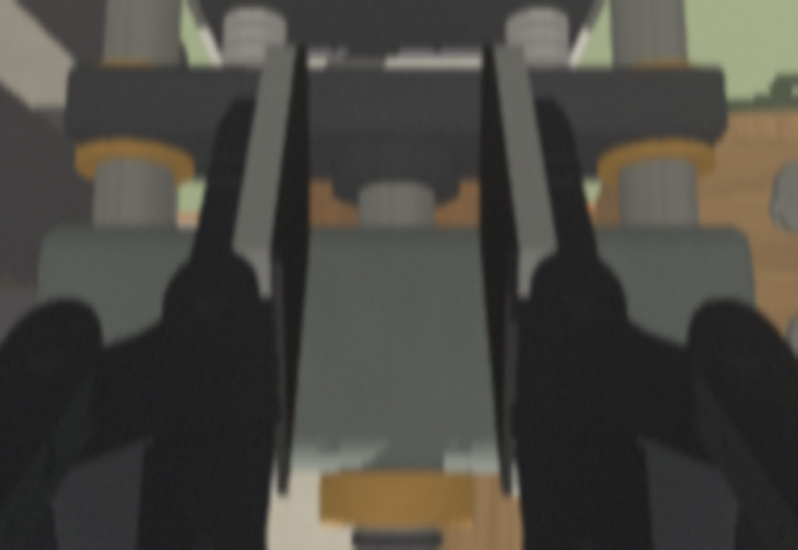

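View pics/w13e.png

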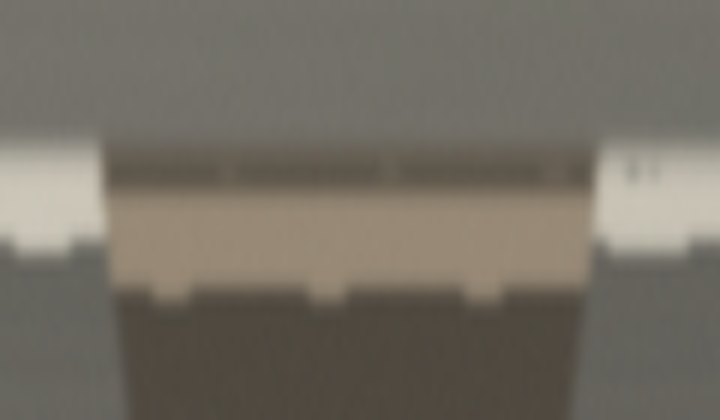

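Run:
```python
import cv2,numpy as np
im=cv2.imread('pics/w13.png')[:,:,::-1].astype(int)
for r in range(171,186): print(r,im[r,262:270].mean(0).round(),im[r,300:310].mean(0).round(),'|',im[r,236:244].mean(0).round(),im[r,335:343].mean(0).round())
im=cv2.imread('pics/w11.png')[:,:,::-1].astype(int)
print()
for r in range(312,332): print(r,im[r,265:275].mean(0).round(),im[r,300:310].mean(0).round(),'|',im[r,74:84].mean(0).round(),im[r,480:500].mean(0).round())
```

```text
171 [115. 113. 105.] [114. 111. 104.] | [116. 114. 106.] [113. 112. 104.]
172 [115. 112. 105.] [114. 111. 104.] | [116. 114. 106.] [113. 112. 104.]
173 [115. 113. 105.] [114. 111. 104.] | [116. 113. 106.] [113. 112. 104.]
174 [115. 112. 105.] [114. 112. 104.] | [116. 114. 106.] [114. 112. 104.]
175 [115. 112. 104.] [114. 111. 104.] | [119. 116. 108.] [116. 114. 106.]
176 [112. 108. 100.] [111. 108.  99.] | [132. 129. 121.] [128. 125. 117.]
177 [106.  99.  89.] [105.  99.  88.] | [157. 153. 143.] [152. 148. 138.]
178 [101.  93.  82.] [98. 91. 80.] | [181. 176. 164.] [170. 165. 154.]
179 [97. 90. 78.] [94. 87. 75.] | [194. 189. 176.] [178. 174. 162.]
180 [108.  99.  85.] [107.  98.  84.] | [201. 196. 182.] [193. 188. 174.]
181 [134. 122. 105.] [134. 122. 104.] | [203. 198. 183.] [199. 194. 180.]
182 [148. 134. 116.] [148. 134. 115.] | [202. 197. 183.] [200. 195. 181.]
183 [151. 137. 118.] [151. 137. 118.] | [201. 196. 183.] [199. 194. 180.]
184 [151. 137. 118.] [151. 137. 118.] | [193. 188. 175.] [194. 189. 176.]
185 [151. 137. 118.] [151. 137. 118.] | [164. 161. 149.] [173. 170. 157.]
[... 715 characters left out ...]
3.] [103. 101.  94.]
322 [94. 88. 79.] [94. 88. 79.] | [118. 117. 107.] [104. 102.  95.]
323 [92. 84. 74.] [91. 84. 74.] | [136. 134. 123.] [107. 104.  98.]
324 [88. 81. 71.] [86. 79. 70.] | [160. 157. 145.] [111. 109. 102.]
325 [81. 74. 66.] [82. 75. 66.] | [172. 169. 156.] [114. 112. 104.]
326 [82. 76. 66.] [84. 77. 68.] | [171. 167. 155.] [114. 113. 105.]
327 [88. 80. 70.] [88. 80. 70.] | [198. 194. 179.] [115. 112. 105.]
328 [89. 82. 72.] [89. 82. 72.] | [216. 211. 195.] [115. 113. 105.]
329 [89. 82. 71.] [89. 82. 72.] | [220. 215. 200.] [115. 113. 105.]
330 [89. 82. 72.] [89. 82. 72.] | [221. 217. 201.] [116. 114. 106.]
331 [89. 82. 72.] [89. 82. 72.] | [222. 218. 203.] [116. 114. 106.]
```

Run:
```python
from h import *
from scipy.optimize import least_squares
np.set_printoptions(precision=4,suppress=True)
m,K=cam('wrist'); z=np.load('E13.npz'); R0,t0=z['R'],z['t']
f=lambda x,y:[(x+.5)/2.75-.5+145,(y+.5)/4-.5+145]
uv=np.array([f(25,130),f(769,130),f(281,128),f(507,128),f(284,143),f(506,143),f(130,270),f(667,270),f(126,322),f(670,322)])
def model(p,extra=True):
    ox,oy,yw,zo,gap,fx,ly,a1,a2,a3=p
    a=np.pi/2-yw; X=np.array([np.cos(a),np.sin(a)]);Y=np.array([-X[1],X[0]])
    pt=lambda x,y,z_:[*(np.array([ox,oy])+x*X+y*Y),z_+zo]
    P=[pt(-.09,-.1,.035),pt(-.09,.1,.035),pt(fx,ly-.03,.035),pt(fx,ly+.03,.035),pt(fx,ly-.03,.038),pt(fx,ly+.03,.038),
       pt(-.076,-.073,.035+gap),pt(-.076,.073,.035+gap),pt(-.076,-.073,.047+gap),pt(-.076,.073,.047+gap),
       pt(-.026,-.108,.120),pt(-.026,.108,.120),pt(-.026,0,.112),pt(-.026,0,.150)]
    dR=cv2.Rodrigues(np.array([a1,a2,a3]))[0]
    return w2px((m,K,dR@R0,dR@t0),P)
def res(p,w,ue):
    q=model(p); r=(q[:10]-uv).ravel()
    e=[q[10,0]-159.5,q[11,0]-418.7,q[12,1]-300.8] + ([q[13,1]-347.5] if ue else [])
    return np.r_[r,e,(p[:2]-[.5565,.2305])/.002*w,p[3]/.001*w,p[7:]/.01*w]
for w in(.1,.5):
  for ue in(0,1):
    r=least_squares(res,[*o,.1,0,.024,-.092,0,0,0,0],args=(w,ue)); print(w,ue,r.x,'theta',(0.025-r.x[4])/.024*2*np.pi,'cost',r.cost)
print(r.fun[:20].reshape(-1,2),r.fun[20:])
```

```text
0.1 0 [ 0.5565  0.2332  0.1072 -0.0044  0.0206 -0.092  -0.0011 -0.0099  0.0008
 -0.0042] theta 1.1533041690394674 cost 12.994572560902686
0.1 1 [ 0.5564  0.233   0.1073 -0.0047  0.0206 -0.092  -0.0011 -0.0114  0.0008
 -0.0043] theta 1.1624326691285962 cost 13.030848876755202
0.5 0 [ 0.5565  0.2339  0.1064 -0.0015  0.0204 -0.0922 -0.0011  0.0015  0.0009
 -0.0037] theta 1.203431843852611 cost 14.06662170817138
0.5 1 [ 0.5565  0.2338  0.1066 -0.0017  0.0203 -0.0924 -0.0011  0.0002  0.0009
 -0.0037] theta 1.232925859626661 cost 14.237109545518782
[[-0.032   1.3189]
 [ 0.4874  1.3407]
 [ 0.1479  0.1694]
 [ 0.2058  0.1776]
 [-1.1267  0.06  ]
 [ 0.7775  0.0626]
 [ 0.4843 -0.8838]
 [-0.8913 -0.9876]
 [ 0.2089  1.0824]
 [-0.1157  0.9211]] [-2.0187  1.8441 -2.9558 -0.4626  0.0056  0.8142 -0.8386  0.0097  0.0451
 -0.1872]
```

Run:
```python
from h import *
np.set_printoptions(precision=3,suppress=True)
T=ext('top');S=ext('scene')
print(px2w(T,[[161.9,172.0]],.244),px2w(T,[[161,171]],.268),px2w(S,[[357.5,155.6]],.244))
f=lambda a:(np.array(a,float)+.5)/3-.5+np.array([150,130])
print('hub',px2w(T,f([[143,168]]),.22),px2w(T,f([[143,168]]),.235))
print('tri',tri([T,S],[[161.9,172.0],[357.5,155.6]]))
c=np.array([.5565,.2320])
for name,ang in (('-1',pa+np.pi),('+1',pa),('90',pa+np.pi/2),('-90',pa-np.pi/2)):
    print(name)
    for k in (0,1.5,3,4.5,6.3):
        f_=1.247-k; h=c+.08*np.array([np.cos(f_),np.sin(f_)])
        print(robot.inverse_kinematics([*h,.229-.024*k/6.28],Q(ang)))
    print('up',robot.inverse_kinematics([*(c+.08*np.array([np.cos(1.247),np.sin(1.247)])),.31],Q(ang)))
```

```text
[[0.582 0.306 0.244]] [[0.58  0.302 0.268]] [[0.576 0.311 0.244]]
hub [[0.556 0.228 0.22 ]] [[0.554 0.225 0.235]]
tri [0.581 0.304 0.249]
-1
[ 0.06   0.8   -1.226  1.4    0.748  1.45   1.896]
[-0.919  0.913  1.333  1.395 -0.881  1.495 -2.875]
[ 0.384  0.662 -1.225  1.681  0.65   1.272  2.064]
[ 0.224  0.62  -1.225  1.763  0.623  1.215  1.867]
[ 0.064  0.826 -1.226  1.433  0.776  1.417  1.873]
up [ 0.038  0.731 -1.226  1.254  0.679  1.588  1.972]
+1
[-0.278  0.581 -0.436  1.404  0.25   1.211 -0.839]
[-0.118  0.601 -0.436  1.383  0.258  1.214 -0.677]
[ 0.095  0.471 -0.633  1.684  0.308  1.088 -0.731]
[-0.211  0.402 -0.435  1.768  0.196  1.015 -0.82 ]
[-0.276  0.6   -0.436  1.438  0.263  1.161 -0.849]
up [-0.287  0.536 -0.436  1.259  0.221  1.393 -0.807]
90
[ 0.06   0.8   -1.226  1.4    0.748  1.45   0.325]
[ 0.213  0.821 -1.226  1.378  0.765  1.459  0.49 ]
[ 0.384  0.662 -1.225  1.681  0.65   1.272  0.493]
[ 0.224  0.62  -1.225  1.763  0.623  1.215  0.296]
[ 0.064  0.826 -1.226  1.433  0.776  1.417  0.302]
up [ 0.038  0.731 -1.226  1.254  0.679  1.588  0.402]
-90
[-0.539  0.557  0.026  1.409 -0.015  1.177 -2.181]
[-0.369  0.577  0.017  1.387 -0.01   1.178 -2.021]
[-0.335  0.418  0.024  1.69  -0.011  1.033 -1.978]
[-0.534  0.381  0.03   1.772 -0.013  0.99  -2.17 ]
[-0.545  0.576  0.04   1.442 -0.024  1.124 -2.172]
up [-0.516  0.514 -0.014  1.263  0.007  1.365 -2.201]
```

```bash
cat >> h.py <<'E'
qh=Q(pa-np.pi/2)
E
python3 - <<'E'
from h import *
np.set_printoptions(precision=4,suppress=True)
robot.movep([*(o-.12*px),.32],qh)
robot.grip(0.07)
robot.movep([.5825,.3065,.315],qh)
print(robot.read_clock(),robot.read_eef_pos())
save('w14','wrist')
E
```

```text
25.9417 [0.5827 0.3057 0.3148]
```

View pics/w14.png

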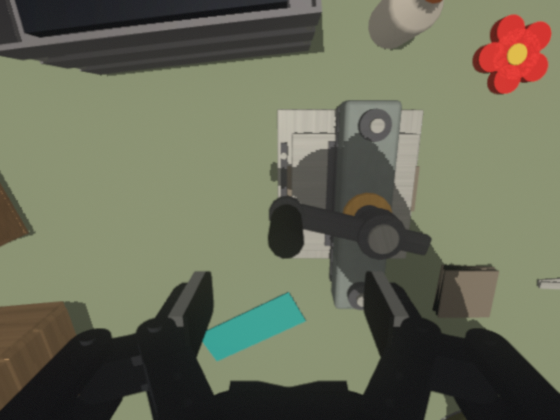

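Run:
```python
from h import *
np.set_printoptions(precision=4,suppress=True)
E=ext('wrist')
print('handle top',px2w(E,[[286,239]],.268),'foot',px2w(E,[[286,212]],.212))
print('hub',px2w(E,[[381,240]],.225),px2w(E,[[381,240]],.235))
for u,v in ((340,105),(399,103),(399,305),(335,306)): print(px2w(E,[[u,v]],.15))
print('caps',px2w(E,[[377,126],[360,294]],.158))
im=cv2.imread('pics/w14.png'); cv2.imwrite('pics/w14c.png',cv2.resize(im[90:320,240:460],None,fx=2.6,fy=2.6,interpolation=cv2.INTER_CUBIC))
```

```text
handle top [[0.5866 0.3049 0.268 ]] foot [[0.587  0.3052 0.212 ]]
hub [[0.5614 0.2354 0.225 ]] [[0.5657 0.238  0.235 ]]
[[0.6617 0.2496 0.15  ]]
[[0.6582 0.1975 0.15  ]]
[[0.452  0.1977 0.15  ]]
[[0.458  0.2662 0.15  ]]
caps [[0.6409 0.2194 0.158 ]
 [0.4748 0.2404 0.158 ]]
```

View pics/w14c.png

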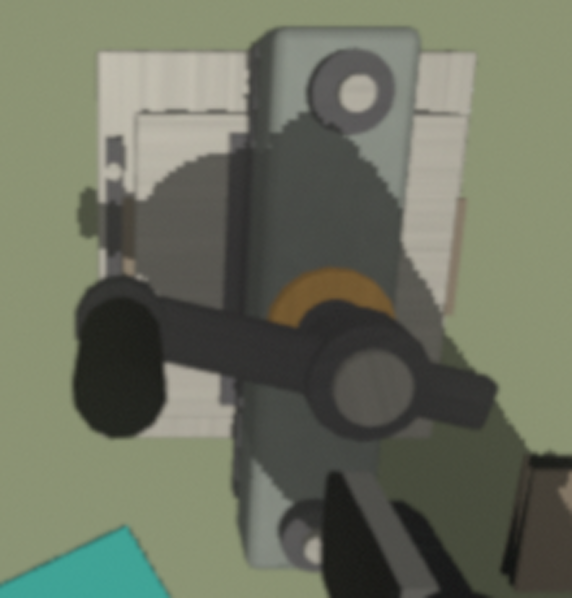

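Run:
```python
from h import *
np.set_printoptions(precision=4,suppress=True)
robot.servo_line([.587,.305,.262],v=0.2)
r=robot.servo_line([.587,.305,.231],v=0.1,stop_force=6)
print(r,robot.read_eef_pos(),robot.read_wrist_force())
robot.grip(0.015,force=30)
print(robot.read_width(),robot.read_eef_pos(),robot.read_wrist_force(),robot.read_moment(),robot.read_clock())
save('w15','wrist')
```

```text
False [0.5873 0.3051 0.232 ] [-0.5867  0.0561  0.2644]
0.0232074576716277 [0.5875 0.3065 0.232 ] [2.3129 3.8481 2.4211] [ 0.7877 -0.3518 -0.0211] 27.35
```

View pics/w15.png

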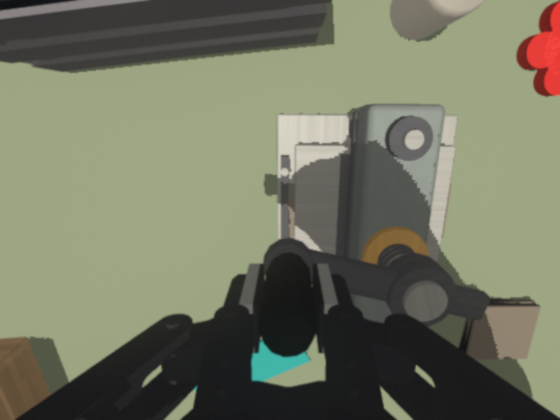

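```bash
cat >> h.py <<'E'
C=np.array([.5577,.2315]); PHI0=1.21; Z0=.232; Rh=.080
def hp(d,c=C): return np.array([*(c+Rh*np.array([np.cos(PHI0-d),np.sin(PHI0-d)])),Z0-.024*d/(2*np.pi)])
E
python3 - <<'E'
from h import *
np.set_printoptions(precision=4,suppress=True)
L=[]
for d in np.arange(.3,1.81,.3):
    robot.servo_line(hp(d),v=0.09)
    p=np.array(robot.read_eef_pos());f=np.array(robot.read_wrist_force());ph=PHI0-d
    er=np.array([np.cos(ph),np.sin(ph)]);et=np.array([np.sin(ph),-np.cos(ph)])
    print(round(d,2),p,'ft %.1f fr %.1f fz %.1f'%(f[:2]@et,f[:2]@er,f[2]),'ang',PHI0-np.arctan2(p[1]-C[1],p[0]-C[0]),'r',np.linalg.norm(p[:2]-C))
print(robot.read_clock(),robot.read_width())
save('w16','wrist')
E
```

```text
0.3 [0.6083 0.2953 0.2309] ft 1.0 fr 6.4 fz -1.2 ang 0.3097294846167765 r 0.08137047124676432
0.6 [0.6255 0.2774 0.2298] ft 2.8 fr 8.9 fz -2.7 ang 0.6150492042553928 r 0.08191701278380706
0.9 [0.6366 0.2547 0.2286] ft 1.9 fr 10.0 fz -3.7 ang 0.92375776424488 r 0.08229834781757157
1.2 [0.6402 0.2296 0.2273] ft 2.2 fr 8.5 fz -0.9 ang 1.2326680365077518 r 0.08250249286850421
1.5 [0.6358 0.2051 0.2261] ft 3.5 fr 7.0 fz -0.8 ang 1.535292589389506 r 0.08245300850045793
1.8 [0.6246 0.1839 0.2249] ft 3.5 fr 6.5 fz 0.2 ang 1.8281537604077582 r 0.08208713012840611
29.8833 0.02324031755949715
```

View pics/w16.png

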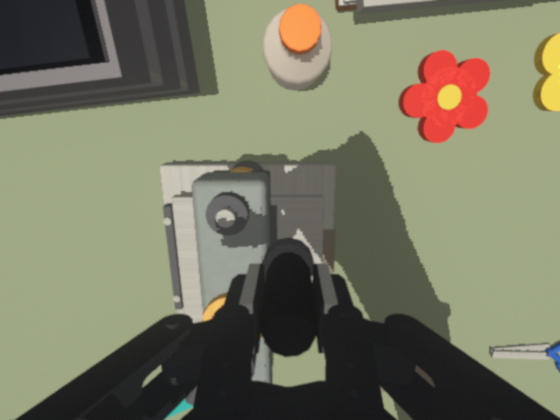

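Run:
```python
from h import *
from scipy.optimize import least_squares
P=np.array([(.5875,.3065),(.6083,.2953),(.6255,.2774),(.6366,.2547),(.6402,.2296),(.6358,.2051),(.6246,.1839)])
r=least_squares(lambda p:np.linalg.norm(P-p[:2],axis=1)-p[2],[*C,.08]);print(r.x,r.fun)
r=least_squares(lambda p:np.linalg.norm(P-p[:2],axis=1)-.08,[*C]);print(r.x,r.fun)
```

```text
[0.5600943  0.23128392 0.0800708 ] [-1.74916423e-05  6.56393687e-05 -4.20607994e-05 -6.18294847e-05
  5.25983333e-05  3.50717960e-05 -3.19275716e-05]
[0.56017446 0.23130823] [ 3.04932855e-06  6.88113159e-05 -5.07814659e-05 -7.47977855e-05
  4.37678317e-05  3.80728722e-05 -1.13142942e-05]
```

```bash
cat >> h.py <<'E'
C=np.array([.56017,.2313]); PHI0=1.2225
def hp(d): return np.array([*(C+Rh*np.array([np.cos(PHI0-d),np.sin(PHI0-d)])),Z0-.024*d/(2*np.pi)])
def rep(d):
    p=np.array(robot.read_eef_pos());f=np.array(robot.read_wrist_force());ph=PHI0-d
    er=np.array([np.cos(ph),np.sin(ph)]);et=np.array([np.sin(ph),-np.cos(ph)])
    a=PHI0-np.arctan2(p[1]-C[1],p[0]-C[0]); a+=2*np.pi*round((d-a)/2/np.pi)
    print(round(d,2),p,'ft %.1f fr %.1f fz %.1f'%(f[:2]@et,f[:2]@er,f[2]),'ang %.3f'%a,'r %.4f'%np.linalg.norm(p[:2]-C))
E
python3 - <<'E'
from h import *
np.set_printoptions(precision=4,suppress=True)
for d in np.linspace(1.857,4.3,9)[1:]:
    robot.servo_line(hp(d),v=0.09); rep(d)
print(robot.read_clock(),robot.read_width())
E
```

```text
2.16 [0.6063 0.1658 0.2236] ft 6.1 fr 1.7 fz 3.0 ang 2.180 r 0.0801
2.47 [0.585  0.1553 0.2224] ft 4.3 fr 2.3 fz 1.1 ang 2.478 r 0.0800
2.77 [0.5609 0.1514 0.2213] ft 3.8 fr 2.7 fz 2.3 ang 2.784 r 0.0799
3.08 [0.5366 0.155  0.2201] ft 3.9 fr 2.6 fz 0.8 ang 3.092 r 0.0798
3.38 [0.5148 0.1657 0.2189] ft 3.1 fr 2.4 fz 0.4 ang 3.399 r 0.0797
3.69 [0.4972 0.1825 0.2178] ft 4.6 fr 0.7 fz -1.4 ang 3.705 r 0.0797
3.99 [0.4855 0.2036 0.2167] ft 4.6 fr 1.3 fz -3.8 ang 4.009 r 0.0797
4.3 [0.4805 0.2272 0.2155] ft 4.3 fr -1.5 fz -5.5 ang 4.313 r 0.0797
33.2917 0.02310688161901997
```

Run:
```python
from h import *
np.set_printoptions(precision=4,suppress=True)
robot.grip(0.07)
p=robot.read_eef_pos()
robot.servo_line([p[0],p[1],.29],v=0.25)
robot.movep([*(o-.17*px),.26],QT(np.radians(25)))
robot.movep([*(o-.13*px),.11],QT(np.radians(52)))
robot.wait(0.15)
E=ext('wrist'); save('w17','wrist'); np.savez('E17.npz',R=E[2],t=E[3])
im=cv2.imread('pics/w17.png'); cv2.imwrite('pics/w17c.png',cv2.resize(im[145:275,145:435],None,fx=2.75,fy=4,interpolation=cv2.INTER_CUBIC))
print(robot.read_clock(),robot.read_eef_pos())
```

```text
35.925 [0.5443 0.1009 0.112 ]
```

View pics/w17c.png

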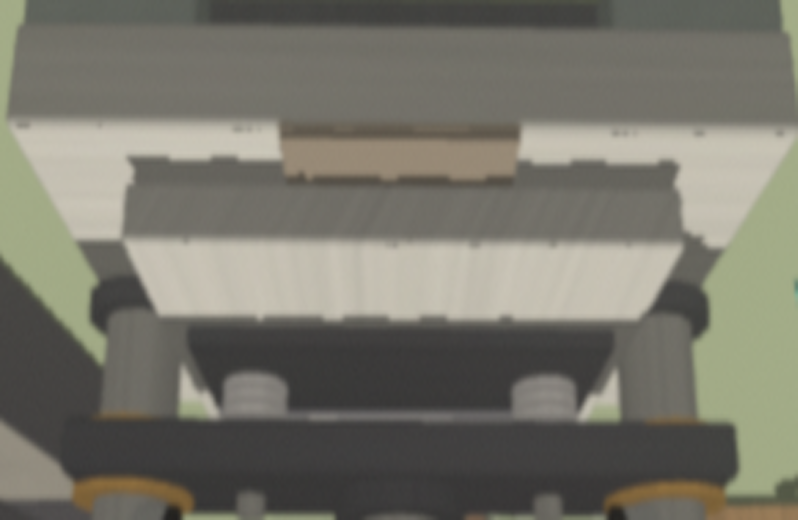

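View pics/w17.png

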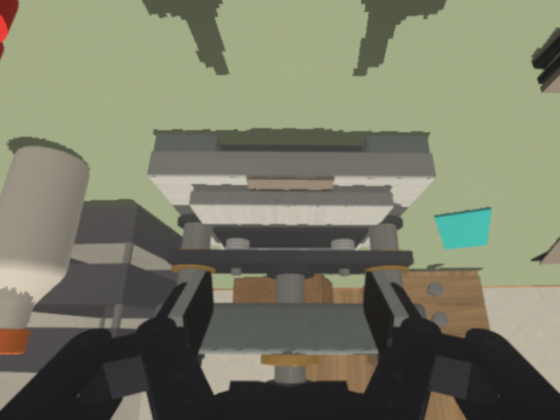

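```bash
cat > fit.py <<'E'
from h import *
from scipy.optimize import least_squares
np.set_printoptions(precision=4,suppress=True)
m,K=cam('wrist'); Es=[]
for n in('E13','E17'):
    z=np.load(n+'.npz'); Es.append((z['R'],z['t']))
f=lambda x,y:[(x+.5)/2.75-.5+145,(y+.5)/4-.5+145]
uv=[np.array([f(25,130),f(769,130),f(281,128),f(507,128),f(284,143),f(506,143),f(130,270),f(667,270),f(126,322),f(670,322)]),
    np.array([f(8,122),f(797,127),f(279,123),f(522,125),f(282,137),f(520,138),f(127,186),f(678,185),f(124,238),f(683,240)])]
def model(p,i,gap,th):
    ox,oy,yw,zo=p[:4]; fx,ly=p[4:6]; a3=p[6+3*i:9+3*i]
    a=np.pi/2-yw; X=np.array([np.cos(a),np.sin(a)]);Y=np.array([-X[1],X[0]])
    pt=lambda x,y,z_:[*(np.array([ox,oy])+x*X+y*Y),z_+zo]
    P=[pt(-.09,-.1,.035),pt(-.09,.1,.035),pt(fx,ly-.03,.035),pt(fx,ly+.03,.035),pt(fx,ly-.03,.038),pt(fx,ly+.03,.038)]+[pt(-.076,s*.073,z_+gap) for z_ in(.035+(.012-th)/2,.047-(.012-th)/2) for s in(-1,1)]
    dR=cv2.Rodrigues(np.array(a3))[0]; R0,t0=Es[i]
    return w2px((m,K,dR@R0,dR@t0),P)
def res(p,w,ffx):
    g,th=p[12:14]
    r=[(model(p,0,g,th)-uv[0]).ravel(),(model(p,1,g-.024*4.3/2/np.pi,th)-uv[1]).ravel()]
    return np.r_[r[0],r[1],(p[:2]-[.558,.2315])/.003*w,p[3]/.002*w,p[6:12]/.01*w,(th-.012)/.001*w,(p[4]+.092)/.0007*ffx]
if __name__=='__main__':
  for w in(.1,.5,1):
   for ffx in (0,1):
    r=least_squares(res,[*o,.1,0,-.092,0]+[0]*6+[.022,.012],args=(w,ffx),x_scale=[.01]*14); x=r.x
    g2=x[12]-.024*4.3/2/np.pi
    print(w,ffx,'press',x[:4],'panel',x[4:6],'rot',x[6:12],'gap1 %.4f th %.4f gap2-3mm %.4f theta0 %.3f'%(x[12],x[13],g2-.003,(0.025-x[12])/.024*2*np.pi),'cost',r.cost)
  print(r.fun[:40].reshape(-1,2))
E
python3 fit.py
```

```text
0.1 0 press [ 0.555   0.2335  0.112  -0.0032] panel [-0.0905 -0.0013] rot [-0.0025 -0.0059 -0.0063 -0.0028 -0.0059 -0.0095] gap1 0.0211 th 0.0105 gap2-3mm 0.0017 theta0 1.014 cost 2.6931154296794877
0.1 1 press [ 0.555   0.2338  0.1118 -0.0027] panel [-0.0914 -0.0013] rot [-0.0012 -0.0058 -0.0062 -0.0014 -0.0058 -0.0094] gap1 0.0208 th 0.0105 gap2-3mm 0.0014 theta0 1.087 cost 3.6074407567677262
0.5 0 press [ 0.5566  0.234   0.1113 -0.002 ] panel [-0.0905 -0.0011] rot [ 0.003  -0.0001 -0.0056  0.0029  0.0001 -0.0084] gap1 0.0212 th 0.0106 gap2-3mm 0.0017 theta0 1.007 cost 3.399007702465447
0.5 1 press [ 0.5566  0.2341  0.1111 -0.0019] panel [-0.0914 -0.0011] rot [ 0.0027 -0.0001 -0.0055  0.0027  0.0001 -0.0083] gap1 0.0209 th 0.0106 gap2-3mm 0.0014 theta0 1.081 cost 4.282574395673643
1 0 press [ 0.5566  0.234   0.1051 -0.0019] panel [-0.0906 -0.0009] rot [ 0.0033  0.0012 -0.0028  0.0033  0.0013 -0.0053] gap1 0.0211 th 0.0108 gap2-3mm 0.0017 theta0 1.019 cost 5.0359585951201025
1 1 press [ 0.5566  0.234   0.105  -0.0018] panel [-0.0914 -0.0009] rot [ 0.0029  0.0012 -0.0028  0.0029  0.0013 -0.0052] gap1 0.0208 th 0.0108 gap2-3mm 0.0014 theta0 1.090 cost 5.855136745652418
[[ 0.019   0.4809]
 [ 0.2994  0.5455]
 [ 0.4479 -0.0207]
 [ 0.1328 -0.001 ]
 [-0.8272 -0.1431]
 [ 0.6979 -0.1271]
 [ 0.3191 -0.3733]
 [-0.942  -0.4161]
 [ 0.2099  0.1215]
 [-0.3775  0.0422]
 [-0.2787  0.4828]
 [ 0.7631  0.1844]
 [ 0.6136 -0.4828]
 [-0.6453 -0.6947]
 [-0.6718 -0.0598]
 [ 0.2869 -0.025 ]
 [ 0.0673 -0.4519]
 [ 0.1766  0.4201]
 [-0.3889  0.3434]
 [-0.0358  0.4373]]
```

Run:
```python
from h import *
np.set_printoptions(precision=4,suppress=True)
robot.movep([*(o-.17*px),.26],QT(np.radians(25)))
h=hp(4.3)
robot.movep([h[0],h[1],.275],qh)
r=robot.servo_line([h[0],h[1],.2155],v=0.15,stop_force=8)
robot.grip(0.015,force=30)
print(r,robot.read_width(),robot.read_clock()); rep(4.3)
for d in np.linspace(4.3,5.9,7)[1:]:
    robot.servo_line(hp(d),v=0.09); rep(d)
print(robot.read_clock(),robot.read_width())
```

```text
False 0.02326134323726665 38.4333
4.3 [0.4808 0.2266 0.2163] ft -0.4 fr 0.1 fz 5.2 ang 4.305 r 0.0795
4.57 [0.4824 0.2486 0.2153] ft 3.7 fr 0.0 fz 5.1 ang 4.584 r 0.0796
4.83 [0.4896 0.2682 0.2143] ft 2.5 fr -0.5 fz 5.9 ang 4.846 r 0.0797
5.1 [0.5017 0.2856 0.2133] ft 1.8 fr 0.6 fz 5.5 ang 5.112 r 0.0798
5.37 [0.518  0.2991 0.2123] ft 2.4 fr 0.3 fz 5.7 ang 5.379 r 0.0798
5.63 [0.5374 0.3079 0.2113] ft 0.8 fr 0.6 fz 6.1 ang 5.645 r 0.0799
5.9 [0.5583 0.3113 0.2103] ft 2.2 fr 1.2 fz 5.5 ang 5.912 r 0.0801
40.7333 0.02299923088837738
```

Run:
```python
from h import *
np.set_printoptions(precision=4,suppress=True)
robot.grip(0.07)
p=robot.read_eef_pos()
robot.servo_line([p[0],p[1],.285],v=0.25)
robot.movep([*(o-.17*px),.26],QT(np.radians(25)))
robot.movep([*(o-.13*px),.11],QT(np.radians(52)))
robot.wait(0.15)
E=ext('wrist'); save('w18','wrist'); np.savez('E18.npz',R=E[2],t=E[3])
im=cv2.imread('pics/w18.png'); cv2.imwrite('pics/w18c.png',cv2.resize(im[145:275,145:435],None,fx=2.75,fy=4,interpolation=cv2.INTER_CUBIC))
print(robot.read_clock(),robot.read_eef_pos())
a,b=np.load('E17.npz'),E; print((a['R']-E[2]).round(4).tolist(),-a['R'].T@a['t']+E[2].T@E[3])
```

```text
43.6167 [0.5444 0.1009 0.112 ]
[[0.0, 0.0001, 0.0001], [0.0001, -0.0, 0.0], [0.0, 0.0, 0.0]] [-0.0002 -0.0001  0.0001]
```

View pics/w18c.png

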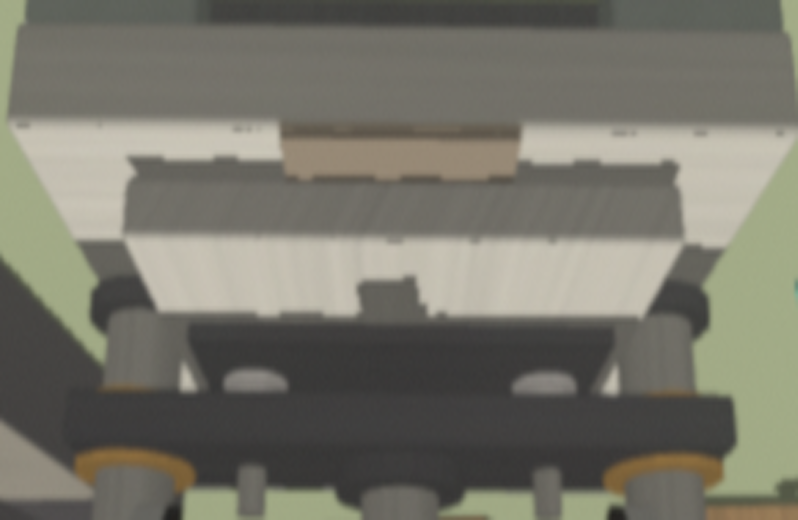

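Run:
```python
import cv2,numpy as np
from scipy.interpolate import interp1d
A=[cv2.imread(f'pics/w{k}.png').astype(float).mean(2) for k in(17,18)]
def edge(im,r0,r1,c0,c1):
    # subpixel location of max gradient per column via centroid
    out=[]
    for c in range(c0,c1):
        p=im[r0:r1,c]; g=np.abs(np.diff(p)); g[g<0.25*g.max()]=0
        out.append((g*(np.arange(len(g))+.5)).sum()/g.sum()+r0)
    return np.median(out),np.std(out)
for nm,r0,r1,cs in (('platen top edge',198,212,[(205,235),(240,270),(345,375)]),('bed front',170,182,[(160,190),(390,420)]),('crosshead',236,256,[(245,262),(310,325)])):
    for c in cs:
        print(nm,c,[edge(a,r0,r1,*c) for a in A])
for c in (220,255,290,350): print(c,[A[k][184:210,c-6:c+6].mean(1).round().astype(int).tolist() for k in(0,1)])
```

```text
platen top edge (205, 235) [(np.float64(204.21298372363395), np.float64(0.1758427109228262)), (np.float64(203.21395207574045), np.float64(0.09996799910525782))]
platen top edge (240, 270) [(np.float64(204.69296439011427), np.float64(0.16344506187224692)), (np.float64(203.76538176426982), np.float64(0.11120679600882362))]
platen top edge (345, 375) [(np.float64(205.19504958461567), np.float64(0.22424831511907153)), (np.float64(204.22665006226651), np.float64(0.22511461094326737))]
bed front (160, 190) [(np.float64(174.9375384048175), np.float64(0.1457234625284032)), (np.float64(174.93799431683638), np.float64(0.15698449488489352))]
bed front (390, 420) [(np.float64(176.4544709203371), np.float64(0.27351172940067586)), (np.float64(176.5), np.float64(0.2857458978517045))]
crosshead (245, 262) [(np.float64(248.3590909090909), np.float64(1.8844435482836153)), (np.float64(245.1153846153846), np.float64(2.7787150336734223))]
crosshead (310, 325) [(np.float64(248.3960396039604), np.float64(0.07503575629521413)), (np.float64(245.2058823529412), np.float64(1.3290598053996963))]
220 [[155, 114,
[... 336 characters left out ...]
9, 109, 115, 133, 159, 178, 185, 187, 187], [136, 135, 135, 134, 126, 106, 97, 104, 108, 108, 108, 108, 108, 108, 108, 108, 108, 109, 113, 130, 157, 176, 184, 186, 186, 187]]
290 [[136, 136, 135, 134, 126, 104, 85, 91, 103, 108, 108, 109, 109, 109, 109, 109, 109, 109, 109, 112, 124, 147, 168, 184, 188, 188], [135, 135, 135, 134, 127, 108, 94, 102, 107, 108, 108, 108, 108, 108, 108, 108, 108, 108, 111, 122, 141, 159, 181, 187, 187, 187]]
350 [[180, 154, 115, 98, 97, 97, 97, 99, 104, 109, 110, 110, 110, 110, 110, 110, 110, 110, 110, 111, 120, 141, 165, 184, 189, 190], [181, 158, 116, 98, 96, 97, 98, 103, 108, 109, 109, 109, 110, 110, 110, 109, 109, 109, 110, 118, 138, 162, 182, 189, 189, 189]]
```

Run:
```python
from h import *
m,K=cam('wrist'); z=np.load('E18.npz'); E=(m,K,z['R'],z['t'])
for oo in (o,np.array([.5566,.234])):
    b=oo-.076*px
    P=w2px(E,[[*b,.050],[*b,.0515],[*b,.049]]);print(P,(P[1,1]-P[2,1])/2.5,'px/mm')
    for x in(-.026,-.02,-.012):
        b=oo+x*px;P=w2px(E,[[*b,.085],[*b,.085-.00611]]);print('crosshead',x,P[0]-P[1])
im=cv2.imread('pics/w17.png');im2=cv2.imread('pics/w18.png')
for k in(im,im2):
    a=k.astype(float).mean(2); print(a[238:262,245:262].mean(1).round().astype(int).tolist(), a[238:262,312:324].mean(1).round().astype(int).tolist())
```

```text
[[290.17069761 204.30858797]
 [290.16315104 206.29542286]
 [290.17570867 202.98899496]] 1.3225711598988823 px/mm
crosshead -0.026 [-0.03224814  7.45729462]
crosshead -0.02 [-0.03197963  7.31452217]
crosshead -0.012 [-0.03161374  7.13238231]
[[290.66646529 206.95941756]
 [290.66016045 208.9125985 ]
 [290.67065172 205.66207556]] 1.3002091796023705 px/mm
crosshead -0.026 [-0.0282993   7.33830477]
crosshead -0.02 [-0.02817762  7.1999719 ]
crosshead -0.012 [-0.02799521  7.0233787 ]
[60, 64, 70, 74, 75, 75, 74, 73, 76, 88, 105, 101, 75, 63, 62, 63, 63, 63, 63, 63, 63, 63, 62, 61] [59, 59, 59, 59, 59, 59, 58, 59, 61, 77, 98, 99, 86, 70, 65, 65, 65, 65, 65, 65, 65, 65, 65, 64]
[62, 69, 73, 72, 68, 63, 62, 63, 63, 63, 63, 63, 63, 63, 63, 63, 61, 60, 57, 56, 56, 56, 56, 56] [58, 57, 58, 58, 58, 60, 63, 65, 65, 64, 64, 65, 65, 65, 65, 64, 64, 63, 60, 57, 57, 56, 56, 56]
```

Run:
```python
from h import *
np.set_printoptions(precision=4,suppress=True)
robot.movep([*(o-.17*px),.26],QT(np.radians(25)))
h=hp(5.9)
robot.movep([h[0],h[1],.27],qh)
r=robot.servo_line([h[0],h[1],.2105],v=0.15,stop_force=8)
robot.grip(0.015,force=30)
print(r,robot.read_width(),robot.read_clock()); rep(5.9)
for d in (5.98,6.065):
    robot.servo_line(hp(d),v=0.04); rep(d)
robot.wait(0.2); rep(6.065)
robot.grip(0.07)
rep(6.065)
p=robot.read_eef_pos()
robot.servo_line([p[0],p[1],.285],v=0.25)
robot.movep([*(o-.17*px),.26],QT(np.radians(25)))
robot.movep([*(o-.13*px),.11],QT(np.radians(52)))
robot.wait(0.15)
E=ext('wrist'); save('w19','wrist'); save('t19','top')
print(robot.read_clock(),robot.read_eef_pos())
a=cv2.imread('pics/w19.png').astype(float).mean(2)
print(a[238:262,245:262].mean(1).round().astype(int).tolist(), a[238:262,312:324].mean(1).round().astype(int).tolist())
for c in (220,255,350): print(a[184:210,c-6:c+6].mean(1).round().astype(int).tolist())
```

```text
False 0.023293789152505427 46.3667
5.9 [0.5577 0.3115 0.2113] ft -0.7 fr -0.4 fz 5.0 ang 5.904 r 0.0802
5.98 [0.5643 0.3114 0.2109] ft -2.5 fr -0.0 fz 10.5 ang 5.986 r 0.0802
6.07 [0.5709 0.3108 0.2106] ft -1.5 fr -2.2 fz 10.6 ang 6.069 r 0.0802
6.07 [0.5709 0.3108 0.2106] ft -2.5 fr -2.7 fz 10.8 ang 6.069 r 0.0802
6.07 [0.5705 0.3106 0.2086] ft -0.2 fr 0.5 fz -0.3 ang 6.064 r 0.0800
50.15 [0.5442 0.1006 0.1118]
[62, 69, 73, 72, 65, 62, 62, 63, 63, 63, 63, 63, 63, 63, 63, 62, 61, 58, 56, 56, 55, 56, 57, 56] [58, 58, 58, 58, 59, 62, 64, 64, 64, 64, 65, 65, 65, 64, 64, 64, 63, 60, 58, 56, 56, 56, 56, 56]
[159, 116, 99, 98, 97, 98, 102, 107, 109, 109, 109, 109, 109, 110, 110, 110, 110, 111, 119, 140, 166, 183, 188, 189, 189, 189]
[135, 135, 135, 134, 126, 106, 97, 105, 108, 108, 108, 108, 108, 108, 108, 108, 108, 108, 113, 129, 156, 176, 184, 186, 186, 186]
[182, 162, 118, 98, 96, 97, 98, 103, 108, 109, 109, 110, 110, 110, 109, 109, 109, 109, 110, 118, 138, 163, 183, 188, 189, 189]
```

View pics/w19.png

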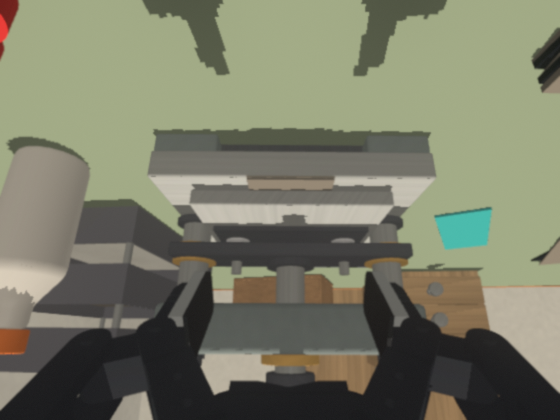

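View pics/t19.png

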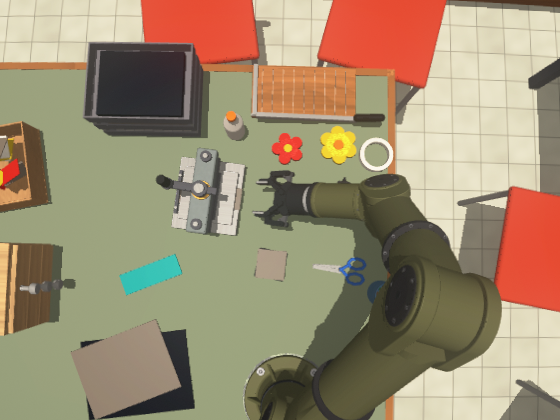

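Run:
```python
from h import *
robot.movep([*(o-.25*px),.3],QT(np.radians(25)))
save('t20','top'); save('s20','scene')
print(robot.read_clock(),robot.read_wrist_force())
a=cv2.imread('pics/t20.png');b=cv2.imread('pics/s20.png')
cv2.imwrite('pics/c20.png',cv2.resize(np.hstack([a,b]),(800,300)))
```

```text
51.15 [-0.43444547  0.11987913 -0.18606025]
```

View pics/c20.png

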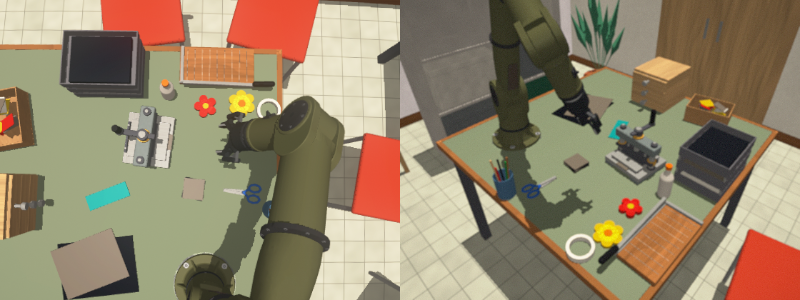

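The bystanders (pot, scissors, squares, flowers, tape and bottle) are all where they began, and the panel is clamped under the platen. The gripper is clear of everything, so I'm handing in.

Run:
```python
from cell import robot
robot.close_job()
print(robot.read_clock())
```

```text
the job is handed in; nothing more can be done
the job is handed in; nothing more can be done
```

The panel is clamped in the press about a quarter turn past contact, and I handed the job in at about 51 s of the 67 s allowed.

**What I did:** I pushed the panel flat over the table until about 56 mm hung past the right-hand edge. I pinched it there by its long sides, laid it on the bed and let go. Then I pushed it lengthwise until it stopped firmly against the fence. I wound the crank clockwise in three stages, letting go between them to look. The last stage brought it to about a quarter turn past contact, and I let go.

**Last checks:**
- **Quarter turn:** the platen sat at the same height in the last two looks while the crosshead kept sinking. From the pictures, contact came about 4.49 rad after the start, and I stopped at about 6.065 rad. That makes roughly 1.57 rad past contact, or about 6 mm of spring travel.
- **Other things:** the rest of the table looked undisturbed in the last pictures, and the robot was clear of everything.

**Checks that disagreed:**
- **Contact point:** an earlier picture fit put contact near 4.72 rad. I used the direct before-and-after comparison instead.
- **Fence position:** the panel's front end appeared 0.5 to 2 mm past the bed, depending on the view, where 2 mm is nominal. I relied on the firm stop at the fence.
- **Centring:** the panel looked about 1 mm off centre, and square as far as I could measure.

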